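Sort glass heater tubes by length into tray rows

ROBOT

A 6-joint arm with a two-finger parallel gripper is mounted at the origin on the work surface. World frame = base frame: x ahead of the robot, y to its left, z up, the work surface at z = 0. Lengths are in mm, angles in degrees, forces in N, time in s.
With the tool pointing down it reaches from about 350 to 975 mm from the base axis. Payload 4.9 kg.
Tool frame: the origin (TCP) lies midway between the tips of the shut fingers; the grasp point (between the pads) lies ctrl.grip_depth behind it (ctrl.grip_depth is the distance from the TCP to the grasp point, in mm); x points along the fingers, y is the direction in which the jaws open and shut, and the axes are right-handed (so a half turn about x gives the same grasp; the last joint's range is limited). The gripper opens to 85 mm and grips with 20 to 120 N. Pads are 22 mm wide; open, the fingers measure 114 mm over their backs; the gripper's body (76 mm by 85 mm) begins 54 mm behind the grasp point. The pads swing forward as they close: fully open they stand 13 mm farther back than shut.
Start: joints at [-6.818, 3.019, 92.412, -0, 84.569, -6.818], TCP at [624.981, 0.003, 231.304] pointing down, gripper open.
Joint ranges: [-172.51, 172.51], [-57.92, 126.97], [3.15, 148.05], [-58.71, 238.71], [5.1, 150.11], [-179.66, 179.66]. Speed limits (degrees/s): [147.25, 147.25, 180, 180, 180, 180].

INTERFACE

Orientations are given as a 3x3 rotation matrix whose columns are the frame's x, y, z axes.
In Python, from workcell import ctrl gives the robot as it stands. The module is installed in compiled form; this text tells all that it offers.
- The arm moves only by the tool arm_command, never from a script. Its argument "rows" is a list of rows, each a list of 3 entries, a list of its own where there are three numbers: the opening, from -1 (shut) to 1 (fully open), then the shift along the tool's x, y, z in cm, then the turn, a rotation vector about the tool's x, y, z in rad. In form: [[claw, [tx, ty, tz], [rx, ry, rz]], ...]. A call has 1 to 8 rows; each row shifts and turns the commanded pose from where the row before left it, along the tool's axes as they then stand; what a row does not reach is not made up. A row lasts 1/8 s, in which the tool goes at most 62.5 mm and 10.7 degrees, less where a joint would pass 70% of its speed; a pose out of reach is approached as far as the arm can. A call with a gripper value outside its range is refused whole. The fingers move at their own pace and stop on an object; "grip_force" is the grip in N (left out, the last holds). Time passes only in rows, so rows that do not move let the fingers close. It gives the time, the measured TCP pose, the force and the opening at its end, in the units of the state.
- ctrl.sense(): the state, without advancing time (a new reading comes with each control period).
- ctrl.grab_frame(name): name is "scene" or "side" or "wrist"; returns a dict with "image" (384x512x3 uint8, red, green, blue), "fx", "fy", "cx", "cy" (pixels), "R" (3x3) and "t" (3): a world point X has camera coordinates R X + t. Camera axes: x right, y down, z forward; pixel columns grow to the right and rows downward; lengths in mm; the calibration is good to about 2 mm. A picture is of the moment at which its call begins. There is no depth.
- ctrl.close_job(): hands the job in, once; it reports no verdict.
The state is a dict: "time": time; "q": joint angles; "joint_vel": joint speeds; "effort": joint torques, N m; "ee_pos": TCP position; "orientation": TCP orientation; "contact_force": force on the tool from outside, world axes, zero at the start; "wrist_torque": the same for the moment, N m; "grip_width": opening from 0.0 (shut) to 1.0 (fully open).
Only numpy, scipy, OpenCV 4.12 (cv2) and the standard library are available. Lean on these libraries where they do the work, as an engineer would, in place of code of your own. Each camera call takes 0.05 s, during which the arm holds its last target.

TASK

Sort the three glass heater tubes by length: take each one from the sloping rack and lay it in the row of the white tray that is made for its length, black cap towards the row's open end and glass end pushed gently up against the row's stop, touching it but not shoving it along. Have each tube level before it meets the row, do not drop any, and leave the other things in the drawer where they are.

Things in the scene. Friction and masses are not known exactly. Their poses are not given: they have to be found in the camera images.
- rack: Fixed grey rack, base 165 x 200 x 6 mm, origin under its middle, x along its three lanes (72 mm apart, y = -72, 0, 72). In each lane a tube slopes 30 degrees up towards +x on two V saddles (8 mm thick, 36 wide, centred 16 and 95 mm up from its lower end, free space between), its cap on a small end plate. Lift it off square to its length, the tool tilted as the tube slopes.
- tube_s_mid (a point): The short glass heater tube: 24 mm diameter, 105 mm long, 47 g or so, black cap on one end 28 mm. The point is the middle of the tube on its axis; x runs along the tube from the cap to the glass end. Starts in any lane of the rack, glass end up.
- tube_s_tip (a point): Centre of the flat glass end face of the short tube, 52.5 mm from its middle; same axes as the tube.
- tube_m_mid (a point): The middle glass heater tube: 24 mm diameter, 130 mm long, 58 g or so, black cap on one end 28 mm. The point is the middle of the tube on its axis; x runs along the tube from the cap to the glass end. Starts in any lane of the rack, glass end up.
- tube_m_tip (a point): Centre of the flat glass end face of the middle tube, 65 mm from its middle; same axes as the tube.
- tube_l_mid (a point): The long glass heater tube: 24 mm diameter, 155 mm long, 70 g or so, black cap on one end 28 mm. The point is the middle of the tube on its axis; x runs along the tube from the cap to the glass end. Starts in any lane of the rack, glass end up.
- tube_l_tip (a point): Centre of the flat glass end face of the long tube, 77.5 mm from its middle; same axes as the tube.
- row_s_axis (a point): The short row, for the 105 mm tube: a grey bed 135 x 34 x 5 mm with two V saddles 8 mm thick, 30.5 mm either side of its middle. The point is the row's middle on the axis of a tube lying in it, 38 mm above the bed's underside (saddle tops 3 mm lower); x runs along the row to its stop, z up. The rows are parallel, 72 mm apart, in any order.
- stop_s_face (a point): End stop of the short row: an upright white plate 26 mm wide, 6 to 50 mm above the bed's underside. The point is on its face towards the row, on a lying tube's axis, within 7 mm of 52.5 mm from the row's middle; x as the row's. It slides stiffly along the row: it holds up to about 9 N and is pushed along by more.
- row_m_axis (a point): The middle row, for the 130 mm tube: a grey bed 160 x 34 x 5 mm with two V saddles 8 mm thick, 43 mm either side of its middle. The point is the row's middle on the axis of a tube lying in it, 38 mm above the bed's underside (saddle tops 3 mm lower); x runs along the row to its stop, z up. The rows are parallel, 72 mm apart, in any order.
- stop_m_face (a point): End stop of the middle row: an upright white plate 26 mm wide, 6 to 50 mm above the bed's underside. The point is on its face towards the row, on a lying tube's axis, within 7 mm of 65 mm from the row's middle; x as the row's. It slides stiffly along the row: it holds up to about 9 N and is pushed along by more.
- row_l_axis (a point): The long row, for the 155 mm tube: a grey bed 185 x 34 x 5 mm with two V saddles 8 mm thick, 55.5 mm either side of its middle. The point is the row's middle on the axis of a tube lying in it, 38 mm above the bed's underside (saddle tops 3 mm lower); x runs along the row to its stop, z up. The rows are parallel, 72 mm apart, in any order.
- stop_l_face (a point): End stop of the long row: an upright white plate 26 mm wide, 6 to 50 mm above the bed's underside. The point is on its face towards the row, on a lying tube's axis, within 7 mm of 77.5 mm from the row's middle; x as the row's. It slides stiffly along the row: it holds up to about 9 N and is pushed along by more.
- tray: Fixed white plastic tray, 243 x 243 mm, floor 4 mm thick, rim 12 mm high, origin under its middle, x along the rows; holds the three rows.
- guard: Grey plastic heater guard, a tube standing on end, 38 mm diameter, 85 mm high; a loose bystander, origin at the middle of its underside, not to be disturbed.
- clip_a: Red plastic suction clip standing on its 36 mm sucker, 33 mm high; a loose bystander, origin at the middle of its underside, not to be disturbed.
- clip_b: Red plastic suction clip like the other; a loose bystander, origin at the middle of its underside, not to be disturbed.
- pot: Small terracotta pot, 72 mm across, 62 mm high; a loose bystander, origin at the middle of its underside, not to be disturbed.
- stem: Green plastic plant stem on a 48 mm foot, 104 mm high; a loose bystander, origin at the middle of its underside, not to be disturbed.
- magnet: Black rounded block (glass-cleaning magnet), 55 x 35 x 28 mm; a loose bystander, origin at the middle of its underside, not to be disturbed.
Mind the look-alikes: they are no part of the job. Leave any blue or turquoise look-alike of the part that bears tube_l_mid alone.

How it is judged:
By the outcome, as a careful person would: the job done as asked, in the order asked, and still so for the second after the job is handed in, with the robot touching nothing.
It also fails if it takes over 64 s, if anything falls off the work surface, if the arm or the gripper's body presses on something with over 40 N, if the wrist force passes 120 N, or if a joint passes its speed limit or range.

## Working session

There is one attempt and no reset: what is moved stays moved. The work goes in short steps, Python scripts to look and compute and a tool call to move; the robot and the scene stay as the last step left them, time stands still between calls to the robot, and variables do not carry over. Pictures are saved under pics/ and viewed, and the job is handed in when it is done.

Besides the shell and the picture viewer there is one more tool, called after "Request:" in YAML: its name, and indented under it one key for each argument. arm_command: Moves the arm, as the interface text tells. Its arguments: {"type":"object","properties":{"rows":{"type":"array"},"grip_force":{"type":"number"}},"required":["rows"]}

```bash
mkdir -p pics; ls
python3 - <<'E'
from workcell import ctrl
import cv2,numpy as np,pickle
print(ctrl.sense(), ctrl.grip_depth)
for n in ["scene","side","wrist"]:
    f=ctrl.grab_frame(n); pickle.dump(f,open(f'{n}0.pkl','wb'))
    cv2.imwrite(f'pics/{n}0.png',cv2.resize(f['image'][:,:,::-1],(800,600),interpolation=cv2.INTER_CUBIC))
    print(n,f['fx'],f['fy'],f['cx'],f['cy'],np.round(f['R'],4).tolist(),np.round(f['t'],1), np.round(-f['R'].T@f['t'],1))
E
```

```text
pics
{'time': 0.0, 'q': array([-6.81601296e+00,  3.05767958e+00,  9.24897652e+01, -2.12486074e-03,
        8.45677190e+01, -6.81854513e+00]), 'joint_vel': array([-0.03599844, -0.05676379,  0.01792482, -0.07044779, -0.07341104,
        0.14465621]), 'effort': array([ 2.70554956e-04, -3.93670499e+01, -3.70175600e+01, -1.62778279e-04,
        6.93513779e-03, -6.06393527e-06]), 'ee_pos': array([6.24398319e+02, 8.57728435e-02, 2.30082711e+02]), 'orientation': array([[-2.00016221e-03,  9.99997999e-01,  4.75407394e-05],
       [ 2.01889830e-04,  4.79446467e-05, -9.99999978e-01],
       [-9.99997979e-01, -2.00015257e-03, -2.01985323e-04]]), 'contact_force': array([0.44011989, 0.68660449, 0.40355491]), 'wrist_torque': array([ 0.02338464, -0.01510311, -0.0172221 ]), 'grip_width': 1.0016845118124993} 18.700000000000003
scene 398.3782874502218 398.3782874502218 254.2822177976235 188.02548895233542 [[0.8462, 0.5327, 0.0151], [0.4309, -0.6673, -0.6075], [-0.3135, 0.5206, -0.7942]] [-331.5 -171.9 1299.2] [ 761.9 -614.4  932.4]
side 381.7016494375194 381.7016494375194 255.4763477249004 193.1251494939567 [[-0.9925, -0.1223, 0.0087], [-0.0737, 0.5388, -0.8392], [0.0979, -0.8335, -0.5438]] [ 420.2  141.2 1092.7] [320.5 886.  709.1]
wrist 303.05519489915804 303.05519489915804 256.5697092652783 189.97210412014707 [[1.0, -0.0011, -0.0016], [-0.0005, -0.9483, 0.3174], [-0.0018, -0.3174, -0.9483]] [-623.1  -41.   380.5] [623.8  81.2 372.9]
```

View pics/scene0.png

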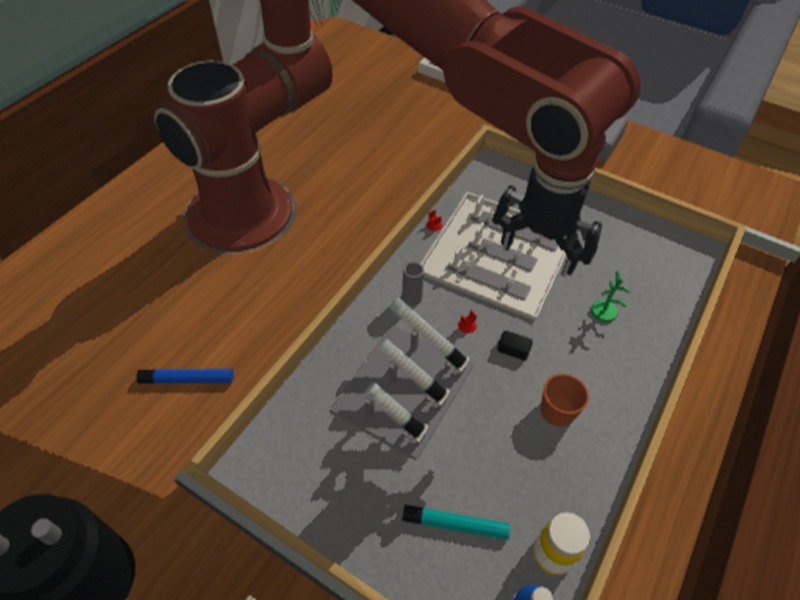

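View pics/side0.png

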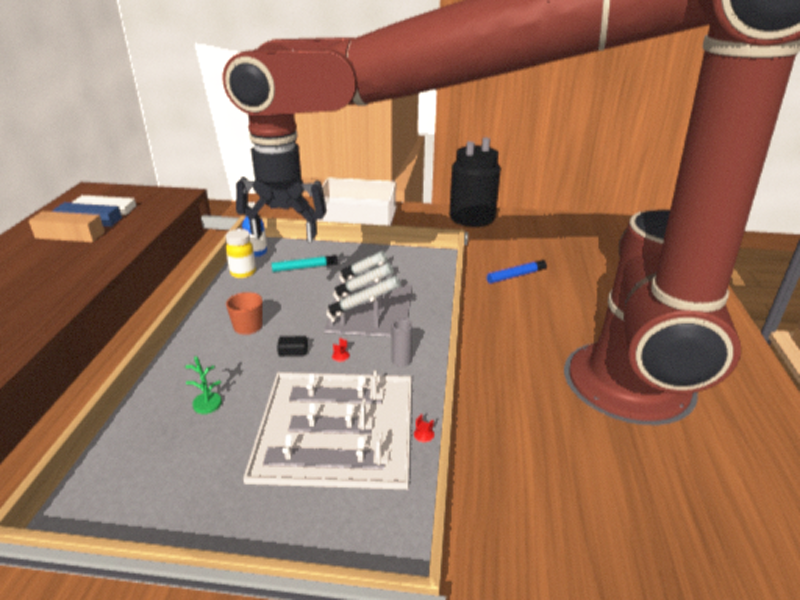

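View pics/wrist0.png

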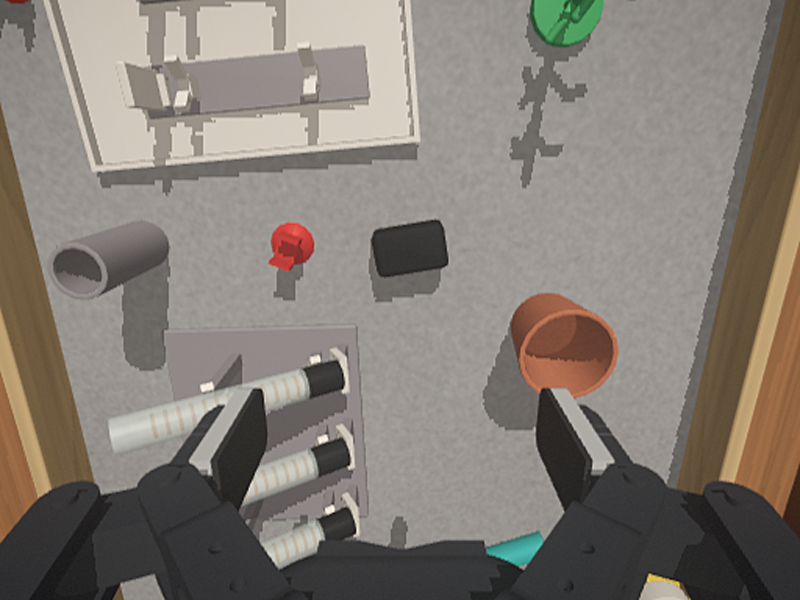

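```bash
cat > h.py <<'E'
import numpy as np,pickle,cv2
def ray(f,u,v,z):
    c=-f['R'].T@f['t']; d=f['R'].T@np.array([(u-f['cx'])/f['fx'],(v-f['cy'])/f['fy'],1]); return c+d*(z-c[2])/d[2]
def proj(f,X):
    X=np.atleast_2d(X); p=X@f['R'].T+f['t']; return np.c_[f['cx']+f['fx']*p[:,0]/p[:,2], f['cy']+f['fy']*p[:,1]/p[:,2]]
def crop(f,name,u0,u1,v0,v1,s):
    im=f['image'][v0:v1,u0:u1,::-1]; cv2.imwrite(name,cv2.resize(im,None,fx=s,fy=s,interpolation=cv2.INTER_CUBIC))
E
python3 - <<'E'
from h import *
S=800/512
w,s,d=[pickle.load(open(n+'0.pkl','rb')) for n in('wrist','scene','side')]
for nm,f,pts in[('wrist',w,dict(tray1=(98,170),tray2=(418,142),rackTL=(167,328),rackTR=(356,325),rackBR=(367,517))),
 ('scene',s,dict(trayA=(467,192),trayB=(424,270),trayC=(533,318),rackR=(468,370),rackL=(330,408),rackB=(415,455),guard=(412,300),pot=(560,420),stem=(606,312),drawA=(190,470),drawB=(487,135),drawC=(740,230))),
 ('side',d,dict(trayA=(247,482),trayB=(408,486),trayC=(410,376),trayD=(277,374),rackA=(327,330),rackB=(400,335),guard=(401,360),clip=(424,438)))]:
  for k,p in pts.items(): print(nm,k,np.round(ray(f,p[0]/S,p[1]/S,0)))
crop(w,'pics/w0a.png',60,250,200,384,4)
crop(d,'pics/d0a.png',150,280,230,320,6)
crop(d,'pics/d0b.png',195,275,150,230,7)
crop(s,'pics/s0a.png',200,310,180,300,5)
E
```

```text
wrist tray1 [392.  59.   0.]
wrist tray2 [636.  79.   0.]
wrist rackTL [424. -71.   0.]
wrist rackTR [585. -69.   0.]
wrist rackBR [ 589. -272.    0.]
scene trayA [373. 313.   0.]
scene trayB [406.  74.   0.]
scene trayC [633.  85.   0.]
scene rackR [585. -77.   0.]
scene rackL [ 427. -264.    0.]
scene rackB [ 588. -259.    0.]
scene guard [425.  -1.   0.]
scene pot [757. -79.   0.]
scene stem [742. 171.   0.]
scene drawA [ 308. -466.    0.]
scene drawB [321. 509.   0.]
scene drawC [901. 522.  -0.]
side trayA [612. 319.   0.]
side trayB [374. 295.   0.]
side trayC [398.  45.   0.]
side trayD [641.  72.   0.]
side rackA [581. -76.   0.]
side rackB [431. -79.   0.]
side guard [420.   1.   0.]
side clip [359. 196.   0.]
```

Request:
arm_command:
  rows:
    - [1,[-1,0,-2.5],[0.18,0,0]]
    - [1,[-1,2,-2],[0.18,0,0]]
    - [1,[-1,2,-2],[0.18,0,0]]
    - [1,[-1,3,-1],[0.18,0,0]]
    - [1,[-1,3,-1],[0.18,0,0]]
    - [1,[-1,3,0],[0.18,0,0]]
    - [1,[-1,3,0],[0.18,0,0]]
    - [1,[-1,3,0],[0.18,0,0]]

```text
time: 1.15
ee_pos: [776.4, -45.5, 310.5]
orientation: [[-0.001, 0.125, -0.992], [0.0, -0.992, -0.125], [-1.0, -0.0, 0.001]]
contact_force: [-0.5, 0.9, -1.0]
grip_width: 1.006
```

Request:
arm_command:
  rows:
    - [1,[0,-4,3.5],[0.125,0,0]]
    - [1,[0,-4,3.5],[0,0,0]]
    - [1,[0,-4,3.5],[0,0,0]]
    - [1,[0,-4,3.5],[0,0,0]]
    - [1,[0,-4,3.5],[0,0,0]]
    - [1,[0,-3,2.5],[0,0,0]]
    - [1,[0,0,0],[0,0,0]]
    - [1,[0,0,0],[0,0,0]]

```text
time: 2.15
ee_pos: [570.2, 179.0, 311.1]
orientation: [[-0.0, 0.006, -1.0], [-0.0, -1.0, -0.006], [-1.0, 0.0, 0.0]]
contact_force: [0.5, -0.7, 0.1]
grip_width: 1.0
```

Run:
```python
from workcell import ctrl
from h import *
s=ctrl.sense();print(s['time'],s['ee_pos'],s['orientation'])
for n in ["scene","side","wrist"]:
    f=ctrl.grab_frame(n); pickle.dump(f,open(f'{n}1.pkl','wb'))
    cv2.imwrite(f'pics/{n}1.png',cv2.resize(f['image'][:,:,::-1],(800,600),interpolation=cv2.INTER_CUBIC))
```

```text
2.15 [570.16045845 178.96077798 311.05784636] [[-7.85836766e-05  5.76451714e-03 -9.99983382e-01]
 [-4.97836685e-04 -9.99983261e-01 -5.76447733e-03]
 [-9.99999873e-01  4.97375418e-04  8.14521493e-05]]
```

View pics/wrist1.png

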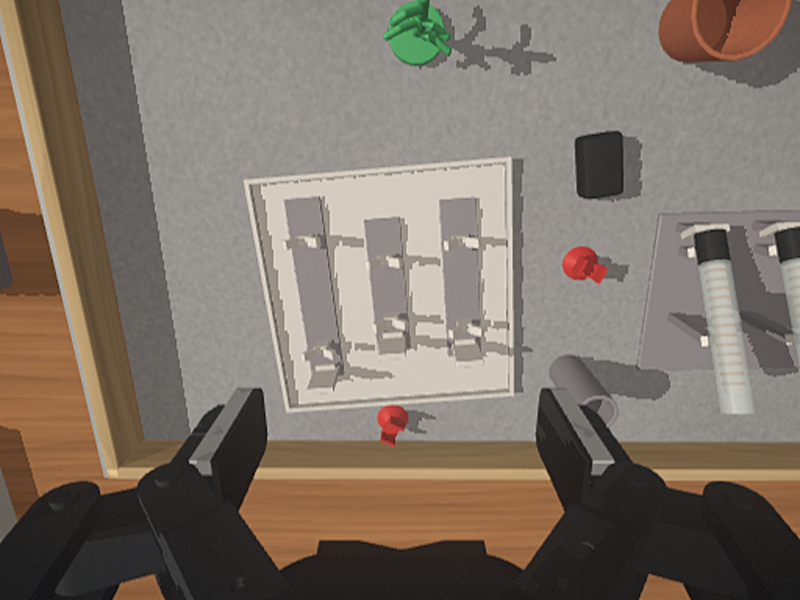

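View pics/w0a.png

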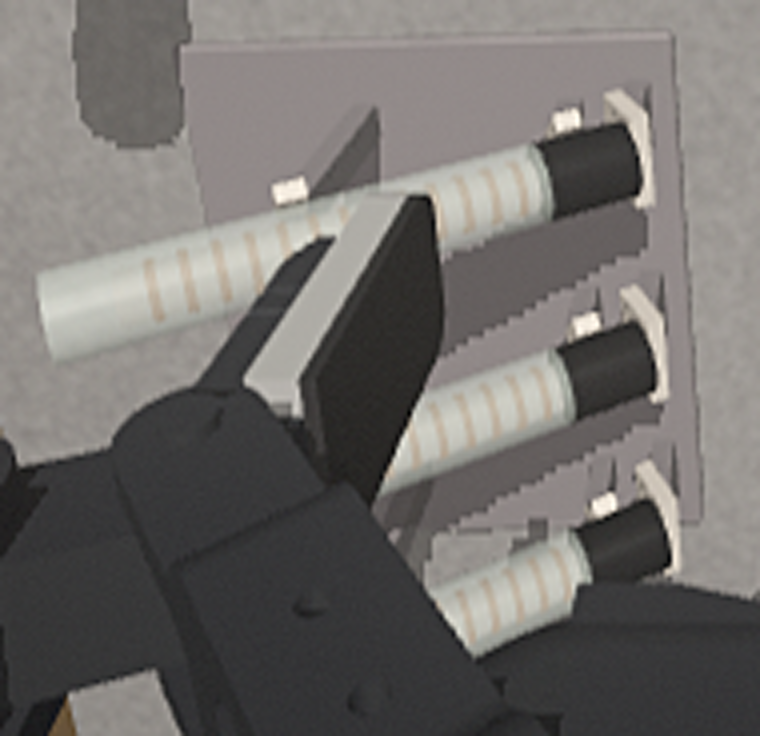

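View pics/d0a.png

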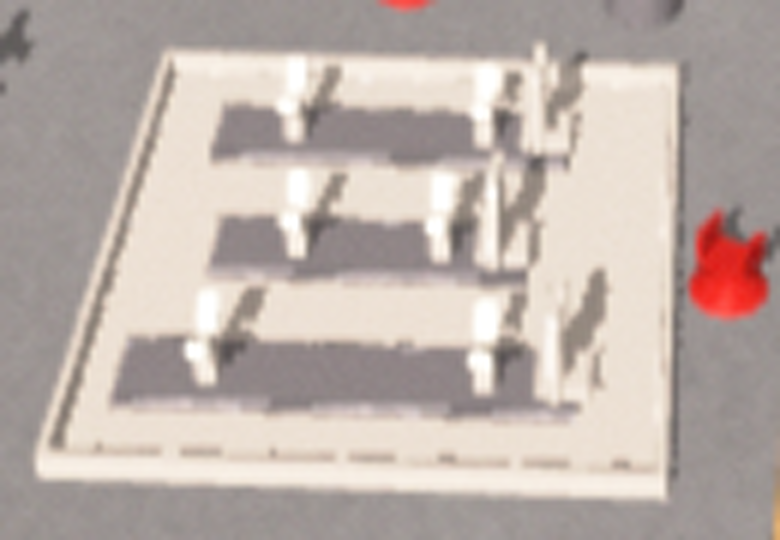

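View pics/scene1.png

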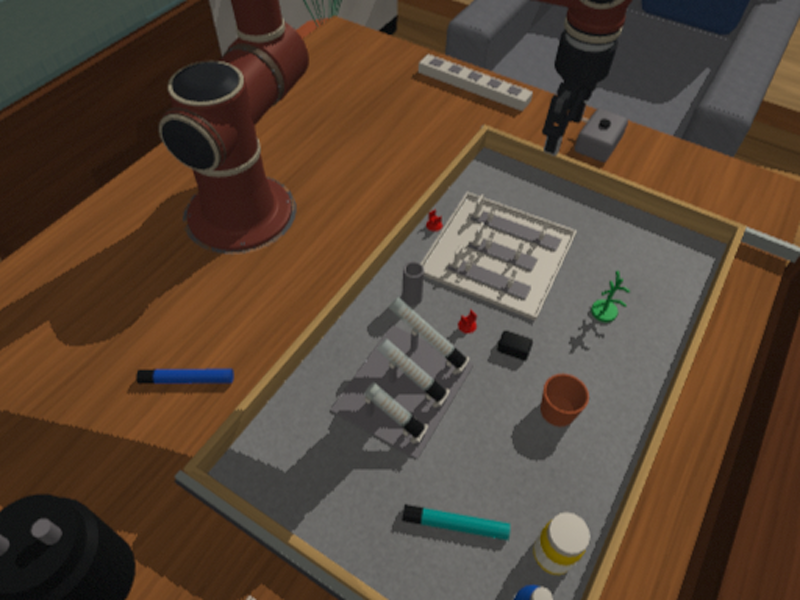

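Run:
```python
from h import *
w,s,d=[pickle.load(open(n+'1.pkl','rb')) for n in('wrist','scene','side')]
crop(w,'pics/w1a.png',150,340,95,270,4)
crop(w,'pics/w1b.png',390,512,120,270,4)
crop(s,'pics/s1a.png',265,375,118,208,7)
crop(s,'pics/s1b.png',205,305,185,300,5)
crop(d,'pics/d1b.png',200,270,155,225,8)
```

```text
(no output)
```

View pics/w1a.png

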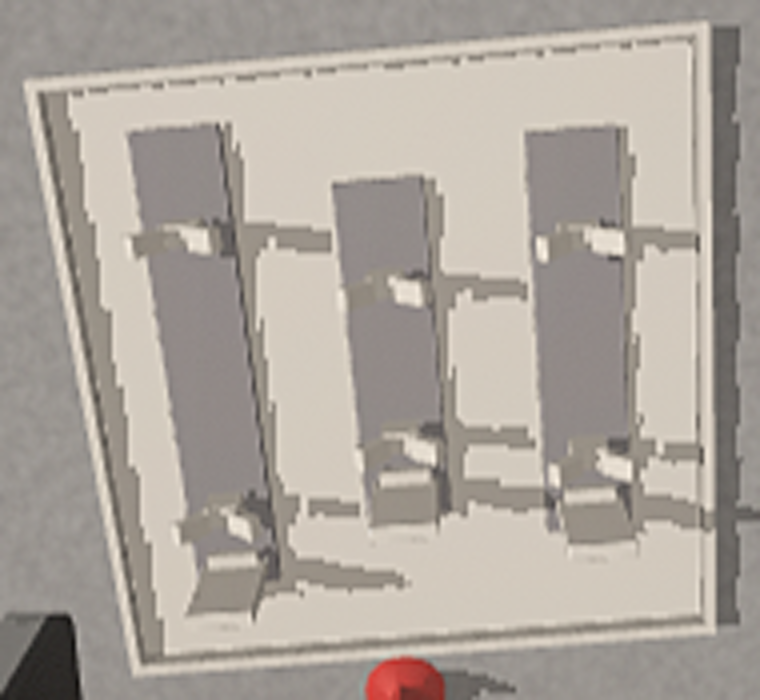

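View pics/w1b.png

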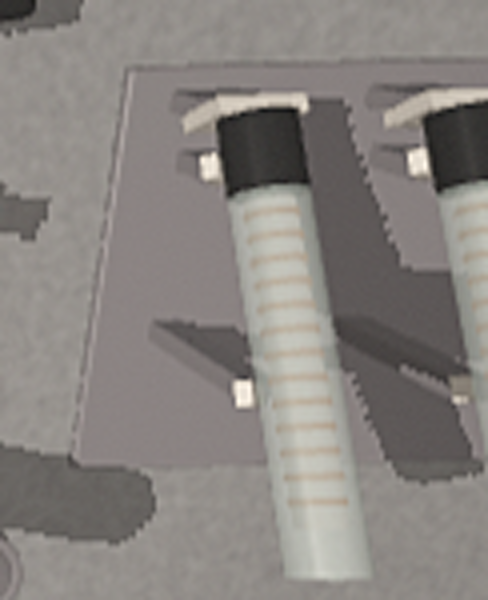

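View pics/s1a.png

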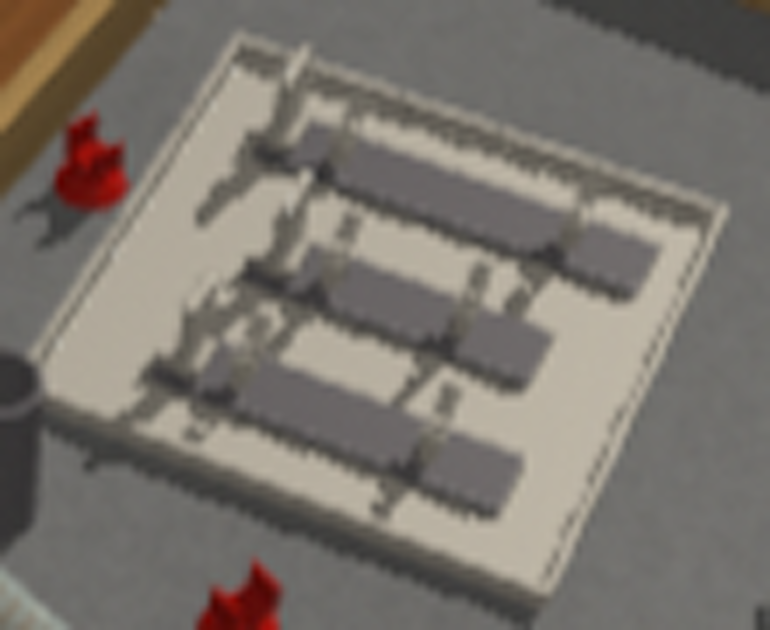

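View pics/s1b.png

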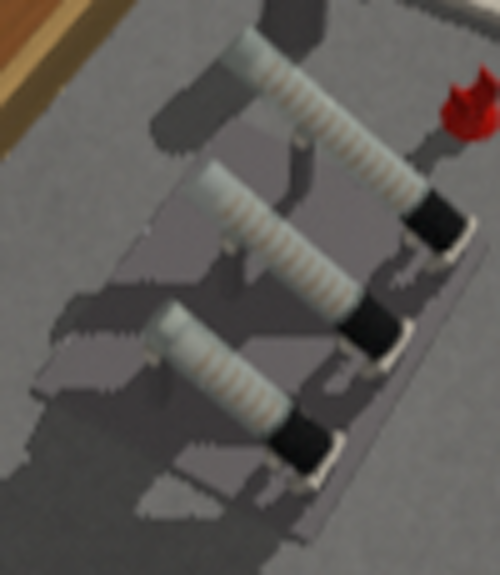

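View pics/d1b.png

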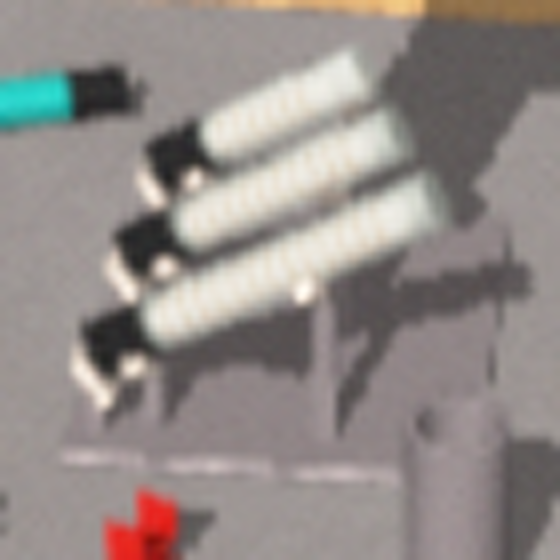

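```bash
cat > fit.py <<'E'
from h import *
from scipy.optimize import least_squares
L=lambda n:pickle.load(open(n+'.pkl','rb'))
w0,w1,s1,d0,d1=L('wrist0'),L('wrist1'),L('scene1'),L('side0'),L('side1')
W1a=lambda p:(150+p[0]/4,95+p[1]/4); W1b=lambda p:(390+p[0]/4,120+p[1]/4); W0=lambda p:(60+p[0]/4,200+p[1]/4)
S1a=lambda p:(265+p[0]/7,118+p[1]/7); S1b=lambda p:(205+p[0]/5,185+p[1]/5); D0=lambda p:(150+p[0]/6,230+p[1]/6); D1=lambda p:(200+p[0]/8,155+p[1]/8)
def pose(p,P):
    c,s=np.cos(p[2]),np.sin(p[2]); R=np.array([[c,-s,0],[s,c,0],[0,0,1]]); return R@np.asarray(P,float)+[p[0],p[1],p[3]]
def fit(obs,x0,name):
    def res(p): return np.concatenate([(proj(f,pose(p,P))[0]-uv)*g for f,uv,P,g in obs]+[[p[3]*0.2]])
    r=least_squares(res,x0,loss='soft_l1'); print(name,np.round(r.x[[0,1,3]],1),np.degrees(r.x[2])%360)
    print(np.round(r.fun[:-1].reshape(-1,2),1).tolist()); return r.x
h=121.5
# tray local: +x toward stops (world -X), +y -> world -Y
T=[]
for p,P in [((25,80),(-h,-h)),((712,22),(-h,h)),((715,632),(h,h)),((138,674),(h,-h))]: T.append((w1,W1a(p),(*P,12),1))
for p,P in [((240,35),(h,-h)),((727,208),(-h,-h)),((550,597),(-h,h))]: T.append((s1,S1a(p),(*P,12),1))
for p,P in [((168,52),(-h,h)),((678,65),(h,h)),((668,472),(h,-h)),((40,455),(-h,-h))]: T.append((d0,D0(p),(*P,12),1))
if __name__=='__main__':
    tr=fit(T,[510,185,3.1,0],'tray')
    a,b=82.5,100
    K=[]
    for p,P in [((130,67),(-a,-b)),((75,463),(a,-b))]: K.append((w1,W1b(p),(*P,6),1))
    for p,P in [((182,42),(a,-b)),((672,33),(-a,-b)),((702,522),(-a,b))]: K.append((w0,W0(p),(*P,6),1))
    for p,P in [((490,245),(-a,-b)),((305,543),(-a,b)),((33,390),(a,b))]: K.append((s1,S1b(p),(*P,6),1))
    for p,P in [((60,455),(-a,-b))]: K.append((d1,D1(p),(*P,6),1))
    rk=fit(K,[505,-170,3.14,0],'rack')
    pickle.dump((tr,rk),open('poses.pkl','wb'))
    def inv(p,X):
        c,s=np.cos(p[2]),np.sin(p[2]); R=np.array([[c,-s,0],[s,c,0],[0,0,1]]); return R.T@(np.asarray(X)-[p[0],p[1],p[3]])
    print('bed ends (tray frame)')
    for n,ps in dict(l=((128,132),(218,124)),s=((333,184),(424,177)),m=((527,132),(625,125))).items():
        print(n,[np.round(inv(tr,ray(w1,*W1a(p),9+tr[3])),1).tolist() for p in ps])
    print('stops bottom/top')
    for n,(pb,pt) in dict(l=((231,567),(223,614)),s=((405,483),(403,525)),m=((590,497),(602,542))).items():
        print(n,np.round(inv(tr,ray(w1,*W1a(pb),10+tr[3])),1),np.round(inv(tr,ray(w1,*W1a(pt),54+tr[3])),1))
    def tri(obs,n):
        r=least_squares(lambda X:np.concatenate([proj(f,X)[0]-uv for f,uv in obs]),[450,-150,80]); print(n,np.round(r.x,1),'rack',np.round(inv(rk,r.x),1),np.round(r.fun,1))
    tri([(w1,W1b((328,577))),(s1,S1b((243,40))),(d1,D1((438,195)))],'tipL')
    tri([(s1,S1b((203,170))),(d1,D1((405,128)))],'tipM')
    tri([(s1,S1b((163,315))),(d1,D1((366,70)))],'tipS')
    tri([(w1,W1b((262,110))),(s1,S1b((455,233)))],'capL')
E
python3 fit.py
```

```text
tray [504.7 188.8  -0.9] 185.00320331363812
[[0.1, 0.0], [-0.3, -0.4], [0.3, -0.4], [-0.9, -0.0], [-1.9, -0.2], [-1.2, 0.2], [-1.7, -0.0], [-0.3, -0.7], [0.3, -0.4], [0.0, 0.5], [-0.7, -0.2]]
rack [ 506.8 -169.5   -2.2] 181.62028613335121
[[-0.1, -1.3], [-1.2, 0.2], [-2.0, 0.8], [0.7, -0.2], [0.9, -0.3], [-1.0, -0.4], [-0.5, 0.7], [-2.1, -0.3], [-0.7, -0.2]]
bed ends (tray frame)
l [[-100.1, -88.8, 9.0], [-100.2, -55.9, 9.0]]
s [[-75.1, -16.8, 9.0], [-74.9, 16.8, 9.0]]
m [[-88.0, 55.4, 9.0], [-87.5, 90.9, 9.0]]
stops bottom/top
l [ 76.6 -75.   10. ] [ 73.7 -70.9  54. ]
s [45.5 -1.  10. ] [43.1 -0.8 54. ]
m [57.8 72.1 10. ] [56.  70.9 54. ]
tipL [441.9 -95.4 119.2] rack [ 62.8 -75.9 121.4] [-0.2 -0.7 -1.9 -1.1 -1.1 -0.4]
tipM [ 465.2 -165.1  104.2] rack [ 41.4  -5.6 106.4] [-1.1 -0.4 -1.5  0.4]
tipS [ 490.1 -236.8   90.4] rack [18.5 66.8 92.6] [-0.7 -0.3 -1.1  0.3]
capL [576.4 -93.5  43.5] rack [-71.7 -74.1  45.7] [-0.  -0.3 -0.5 -0.3]
```

```bash
cat > mv.py <<'E'
from h import *
from scipy.spatial.transform import Rotation as Ro
def plan(pos,Rm,tp,tR,n,claw,nrot=None,dp=2,verbose=True):
    """rows from current to target, straight interpolation, n rows"""
    pos=np.array(pos,float);rows=[]
    R0=Ro.from_matrix(Rm); dv=(R0.inv()*Ro.from_matrix(tR)).as_rotvec(); d=(np.array(tp)-pos)/n
    Rc=R0; p=pos.copy()
    nr=nrot or n
    for i in range(n):
        want=pos+d*(i+1)
        sh=np.round(Rc.inv().apply(want-p)/10,dp); rv=np.round(dv/nr,3) if i<nr else np.zeros(3)
        p=p+Rc.apply(sh*10); Rc=Rc*Ro.from_rotvec(rv); rows.append([claw,sh.tolist(),rv.tolist()])
    if verbose:
        print('dist',np.round(np.linalg.norm(d*n),1),'per row',np.round(np.linalg.norm(d),1),'rot/row deg',np.round(np.degrees(np.linalg.norm(dv/nr)),2)); print('end',np.round(p,1))
    import json; print(json.dumps(rows))
def toolR(yaw,pitch):
    """tool z along heading yaw(deg) raised by pitch(deg), tool x down"""
    a,b=np.radians(yaw),np.radians(pitch)
    u=np.array([np.cos(a)*np.cos(b),np.sin(a)*np.cos(b),np.sin(b)]); n=np.array([-np.cos(a)*np.sin(b),-np.sin(a)*np.sin(b),np.cos(b)])
    x=-n; return np.c_[x,np.cross(u,x),u]
def tcp_for(axis_pt,R,back=0): return np.array(axis_pt)+R[:,0]*(18.7-back)
E
cat > geo.py <<'E'
from mv import *
tr,rk=pickle.load(open('poses.pkl','rb'))
def tr2w(p,P):
    c,s=np.cos(p[2]),np.sin(p[2]); return np.array([p[0]+c*P[0]-s*P[1],p[1]+s*P[0]+c*P[1],P[2]])
LANE=dict(s=72,m=0,l=-72)
def graspaxis(k,s): return tr2w(rk,(-71.5+s*.866,LANE[k],42+s*.5))
RK=toolR(np.degrees(rk[2]),30)
E
python3 - <<'E'
from geo import *
from workcell import ctrl
s=ctrl.sense()
t=tcp_for(graspaxis('s',54),RK,110); print(graspaxis('s',54),t)
plan(s['ee_pos'],s['orientation'],t,RK,12,0.2)
E
```

```text
[ 533.56013019 -240.80328599   69.        ] [ 579.19187779 -239.51250673  148.06811937]
dist 448.6 per row 37.4 rot/row deg 2.5
end [ 579.2 -239.5  148.1]
[[0.2, [1.36, 3.48, -0.06], [-0.002, -0.044, 0.001]], [0.2, [1.36, 3.48, -0.11], [-0.002, -0.044, 0.001]], [0.2, [1.35, 3.48, -0.16], [-0.002, -0.044, 0.001]], [0.2, [1.35, 3.48, -0.21], [-0.002, -0.044, 0.001]], [0.2, [1.35, 3.48, -0.27], [-0.002, -0.044, 0.001]], [0.2, [1.33, 3.48, -0.32], [-0.002, -0.044, 0.001]], [0.2, [1.32, 3.47, -0.37], [-0.002, -0.044, 0.001]], [0.2, [1.31, 3.48, -0.42], [-0.002, -0.044, 0.001]], [0.2, [1.29, 3.47, -0.48], [-0.002, -0.044, 0.001]], [0.2, [1.28, 3.48, -0.52], [-0.002, -0.044, 0.001]], [0.2, [1.25, 3.48, -0.57], [-0.002, -0.044, 0.001]], [0.2, [1.23, 3.47, -0.62], [-0.002, -0.044, 0.001]]]
```

Request:
arm_command:
  rows:
    - [0.2,[1.0,3.48,-0.06],[-0.002,-0.044,0.001]]
    - [0.2,[1.0,3.48,-0.11],[-0.002,-0.044,0.001]]
    - [0.2,[1.0,3.48,-0.16],[-0.002,-0.044,0.001]]
    - [0.2,[1.0,3.48,-0.21],[-0.002,-0.044,0.001]]
    - [0.2,[1.0,3.48,-0.27],[-0.002,-0.044,0.001]]
    - [0.2,[1.0,3.48,-0.32],[-0.002,-0.044,0.001]]
    - [0.2,[1.0,3.47,-0.37],[-0.002,-0.044,0.001]]
    - [0.2,[1.0,3.48,-0.42],[-0.002,-0.044,0.001]]

```text
time: 3.3
ee_pos: [580.3, -101.4, 228.9]
orientation: [[-0.346, 0.021, -0.938], [-0.012, -1.0, -0.018], [-0.938, 0.005, 0.346]]
contact_force: [1.2, 0.2, 0.5]
grip_width: 0.597
```

Request:
arm_command:
  rows:
    - [0.2,[1.3,3.47,-0.5],[-0.002,-0.044,0.001]]
    - [0.2,[1.3,3.48,-0.5],[-0.002,-0.044,0.001]]
    - [0.2,[1.3,3.48,-0.57],[-0.002,-0.044,0.001]]
    - [0.2,[1.3,3.47,-0.62],[-0.002,-0.044,0.001]]
    - [0.2,[0,0,0],[0,0,0]]
    - [0.2,[0,0,0],[0,0,0]]

```text
time: 4.05
ee_pos: [582.7, -238.7, 173.7]
orientation: [[-0.503, 0.031, -0.863], [-0.02, -1.0, -0.024], [-0.864, 0.005, 0.504]]
contact_force: [-0.0, -0.4, -0.0]
grip_width: 0.6
```

Run:
```python
from workcell import ctrl
from h import *
s=ctrl.sense();print(s['time'],s['ee_pos'],s['orientation'],s['q'],s['grip_width'])
for n in ["wrist"]:
    f=ctrl.grab_frame(n); pickle.dump(f,open(f'{n}2.pkl','wb'))
    cv2.imwrite(f'pics/{n}2.png',cv2.resize(f['image'][:,:,::-1],(800,600),interpolation=cv2.INTER_CUBIC))
```

```text
4.05 [ 582.6608861  -238.73831366  173.67972666] [[-0.50349472  0.03072922 -0.86345167]
 [-0.01955592 -0.99951662 -0.02416819]
 [-0.86377696  0.00471703  0.50385227]] [-23.47535844  24.42305803  76.65821058 -13.15463229 106.23316628
  64.22565385] 0.5997448519953367
```

View pics/wrist2.png

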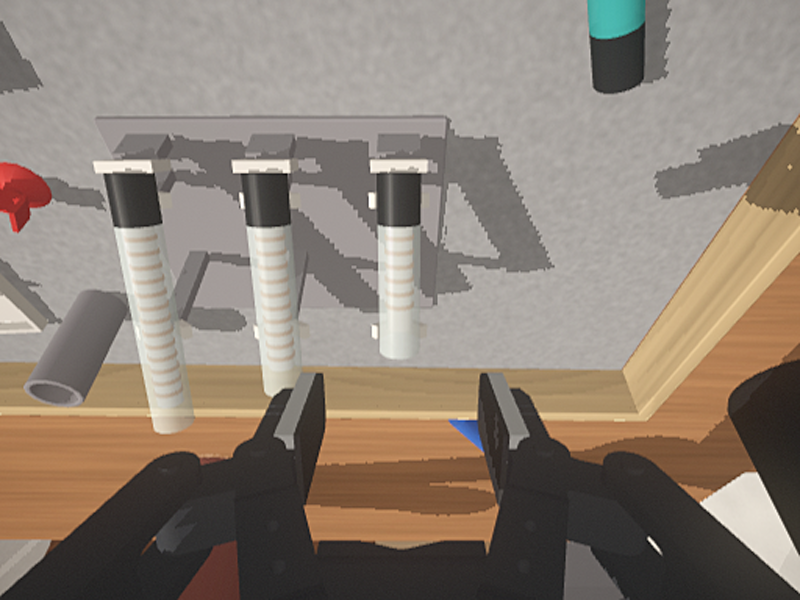

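Run:
```python
from h import *
w=pickle.load(open('wrist2.pkl','rb'))
crop(w,'pics/w2a.png',50,290,90,285,3)
```

```text
(no output)
```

View pics/w2a.png

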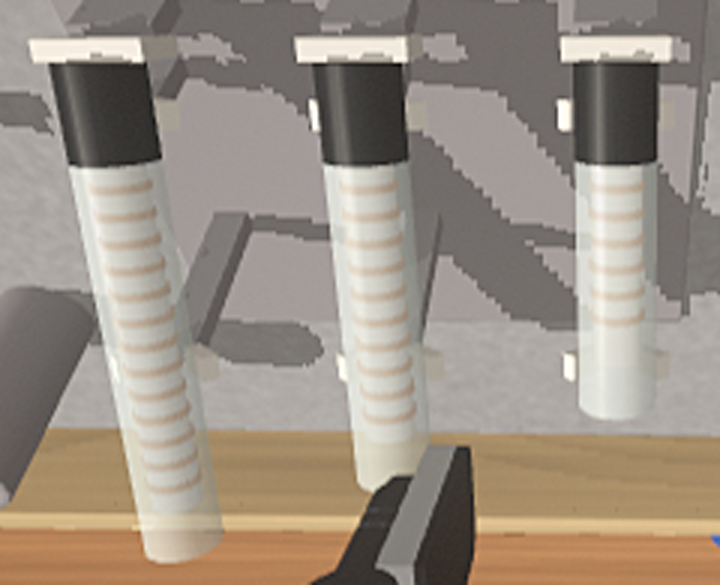

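```bash
cat > fitr.py <<'E'
from fit import *
w2=L('wrist2'); W2=lambda p:(50+p[0]/3,90+p[1]/3)
LANE=dict(s=72,m=0,l=-72);LEN=dict(s=105,m=130,l=155)
O=[(w2,W2((617.5,411)),'s','t'),(w2,W2((183,546)),'l','t'),(w2,W2((617,161)),'s','c'),(w2,W2((365.5,161.5)),'m','c'),(w2,W2((114.5,164)),'l','c'),
(w0,W0((546,179)),'l','c'),(w0,W0((566,382)),'m','c'),(w0,W0((46,324)),'l','t'),(w1,W1b((269,188)),'l','c'),(w1,W1b((328,577)),'l','t'),
(s1,S1b((243,40)),'l','t'),(d1,D1((438,195)),'l','t'),(s1,S1b((203,170)),'m','t'),(d1,D1((405,128)),'m','t'),(s1,S1b((163,315)),'s','t'),(d1,D1((366,70)),'s','t')]
# params: X,Y of middle-lane low end, yaw, z low, caplen
def pt(p,k,s):
    c,sn=np.cos(p[2]),np.sin(p[2]); x=s*np.cos(np.pi/6); y=LANE[k]
    return np.array([p[0]+c*x-sn*y,p[1]+sn*x+c*y,p[3]+s*.5])
def res(p,O):
    return np.concatenate([proj(f,pt(p,k,LEN[k] if e=='t' else p[4]))[0]-uv for f,uv,k,e in O])
if __name__=='__main__':
    for OO,n in((O,'all'),(O[:10],'wrist'),(O[:5],'w2')):
        r=least_squares(lambda p:np.r_[res(p,OO),(p[4]-28)*.2],[578,-167,3.17,42,28],loss='soft_l1'); p=r.x
        print(n,np.round(p,1),np.degrees(p[2]));print(np.round(res(p,OO).reshape(-1,2),1).tolist())
        if n=='wrist': pickle.dump(p,open('rackp.pkl','wb'))
    tr,rk=pickle.load(open('poses.pkl','rb')); print('prev',578.3,rk[1]-.0283*-71.5,np.degrees(rk[2]))
E
python3 fitr.py
```

```text
all [ 575.8 -166.9    3.2   39.9   27. ] 181.4178587876905
[[-0.4, -1.3], [-0.5, -0.3], [-0.2, -0.2], [-0.1, -0.4], [-0.5, -1.3], [-1.1, 1.1], [-0.9, 1.2], [-0.4, -0.8], [0.3, 0.4], [0.8, -0.1], [-3.2, -0.3], [-0.4, -0.4], [-2.8, 0.3], [-0.7, -0.5], [-3.0, -0.0], [0.1, -0.8]]
wrist [ 575.4 -167.1    3.2   40.    26.7] 181.38837909734482
[[-0.3, -1.0], [-0.4, -0.1], [-0.1, -0.2], [0.1, -0.4], [-0.3, -1.3], [-1.0, 1.2], [-0.9, 1.2], [-0.7, -0.7], [0.3, 0.4], [0.8, 0.2]]
w2 [ 574.9 -167.     3.2   40.3   26.7] 181.5502763404872
[[-0.1, -0.6], [0.1, 0.5], [-0.1, 0.3], [0.1, 0.2], [-0.1, -0.5]]
prev 578.3 -167.5080482256676 181.62028613335121
```

```bash
cat > geo.py <<'E'
from mv import *
tr,rk=pickle.load(open('poses.pkl','rb'))
LANE=dict(s=72,m=0,l=-72);LEN=dict(s=105,m=130,l=155)
YAW=181.45; LOW=np.array([575.2,-167.0,40.0])
def graspaxis(k,s,off=(0,0,0)):
    a=np.radians(YAW); x=s*.866025; y=LANE[k]
    return np.array([LOW[0]+np.cos(a)*x-np.sin(a)*y,LOW[1]+np.sin(a)*x+np.cos(a)*y,LOW[2]+s*.5])+off
RK=toolR(YAW,30)
TY=np.degrees(tr[2]); TRAYR=toolR(TY,0)
ROWX=-7.6; ROWY=dict(l=-72,s=0,m=72); STOP=dict(l=75,s=44.5,m=57)
def tray(x,y,z):
    c,s=np.cos(tr[2]),np.sin(tr[2]); return np.array([tr[0]+c*x-s*y,tr[1]+s*x+c*y,z])
E
python3 - <<'E'
from geo import *
from workcell import ctrl
s=ctrl.sense()
A=graspaxis('s',54);t=tcp_for(A,RK,0); print(A,t,TY)
plan(s['ee_pos'],s['orientation'],tcp_for(A,RK,40),RK,4,0.2)
plan(tcp_for(A,RK,40),RK,t,RK,4,0.2)
E
```

```text
[ 530.27155407 -240.16032194   67.        ] [ 520.92454805 -240.3969197    50.80532495] 185.00320331363812
dist 98.3 per row 24.6 rot/row deg 0.13
end [ 541.  -239.9   85.5]
[[0.2, [2.45, -0.0, -0.21], [0.001, 0.001, -0.002]], [0.2, [2.45, -0.01, -0.21], [0.001, 0.001, -0.002]], [0.2, [2.44, 0.01, -0.2], [0.001, 0.001, -0.002]], [0.2, [2.45, 0.01, -0.21], [0.001, 0.001, -0.002]]]
dist 40.0 per row 10.0 rot/row deg 0.0
end [ 520.9 -240.4   50.8]
[[0.2, [1.0, 0.0, 0.0], [0.0, 0.0, 0.0]], [0.2, [1.0, 0.0, 0.0], [0.0, 0.0, 0.0]], [0.2, [1.0, -0.0, -0.0], [0.0, 0.0, 0.0]], [0.2, [1.0, -0.0, -0.0], [0.0, 0.0, 0.0]]]
```

Request:
arm_command:
  rows:
    - [0.2,[2.45,0,-0.21],[0.001,0.001,-0.002]]
    - [0.2,[2.45,0,-0.21],[0.001,0.001,-0.002]]
    - [0.2,[2.45,0,-0.21],[0.001,0.001,-0.002]]
    - [0.2,[2.45,0,-0.21],[0.001,0.001,-0.002]]
    - [0.2,[0,0,0],[0,0,0]]

```text
time: 4.72
ee_pos: [539.4, -238.6, 84.0]
orientation: [[-0.502, 0.025, -0.864], [-0.012, -1.0, -0.022], [-0.865, -0.001, 0.503]]
contact_force: [0.4, -0.1, -0.5]
grip_width: 0.598
```

Run:
```python
from workcell import ctrl
from geo import *
s=ctrl.sense();print(s['time'],s['ee_pos'])
A=graspaxis('s',54);t=tcp_for(A,RK,0)
plan(s['ee_pos'],s['orientation'],t,RK,4,0.2)
for n in ["wrist"]:
    f=ctrl.grab_frame(n); pickle.dump(f,open(f'{n}3.pkl','wb'))
    cv2.imwrite(f'pics/{n}3.png',cv2.resize(f['image'][:,:,::-1],(800,600),interpolation=cv2.INTER_CUBIC))
```

```text
4.725 [ 539.43605642 -238.64825046   83.98200041]
dist 38.0 per row 9.5 rot/row deg 0.05
end [ 520.9 -240.4   50.8]
[[0.2, [0.95, 0.03, -0.02], [0.0, 0.001, 0.0]], [0.2, [0.95, 0.04, -0.01], [0.0, 0.001, 0.0]], [0.2, [0.95, 0.03, -0.01], [0.0, 0.001, 0.0]], [0.2, [0.95, 0.03, -0.02], [0.0, 0.001, 0.0]]]
```

View pics/wrist3.png

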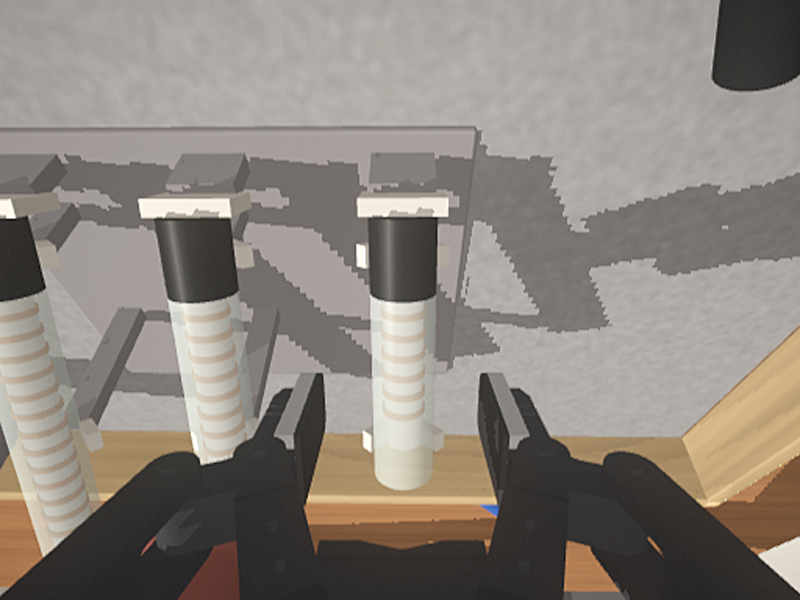

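Request:
arm_command:
  rows:
    - [0.2,[0.95,0.03,-0.02],[0,0,0]]
    - [0.2,[0.95,0.03,-0.01],[0,0,0]]
    - [0.2,[0.95,0.03,-0.01],[0,0,0]]
    - [0.2,[0.95,0.03,-0.01],[0,0,0]]
    - [0.2,[0,0,0],[0,0,0]]

```text
time: 5.4
ee_pos: [521.1, -241.3, 50.6]
orientation: [[-0.502, 0.024, -0.864], [-0.011, -1.0, -0.021], [-0.865, -0.001, 0.502]]
contact_force: [0.0, -0.7, 0.2]
grip_width: 0.606
```

Run:
```python
from workcell import ctrl
from geo import *
s=ctrl.sense();print(s['time'],s['ee_pos'],s['contact_force'],s['grip_width'])
A=graspaxis('s',54);print(np.round(RK.T@(s['ee_pos']-tcp_for(A,RK,0)),2))
for n in ["wrist",'side']:
    f=ctrl.grab_frame(n); pickle.dump(f,open(f'{n}4.pkl','wb'))
    cv2.imwrite(f'pics/{n}4.png',cv2.resize(f['image'][:,:,::-1],(800,600),interpolation=cv2.INTER_CUBIC))
crop(f,'pics/d4.png',190,290,120,220,6)
```

```text
5.4 [ 521.05527605 -241.29141497   50.56297136] [ 0.01774966 -0.68990945  0.19738243] 0.6064511505495171
[ 0.16  0.9  -0.21]
```

View pics/wrist4.png

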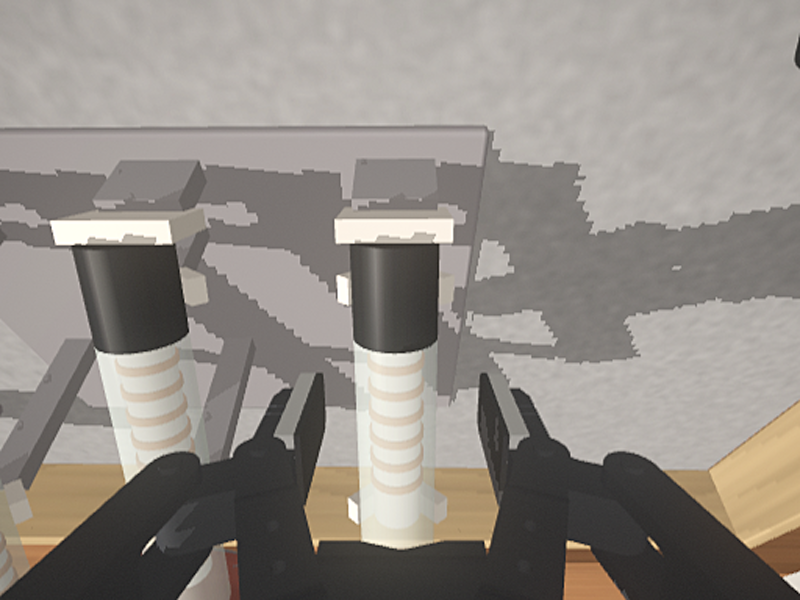

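View pics/d4.png

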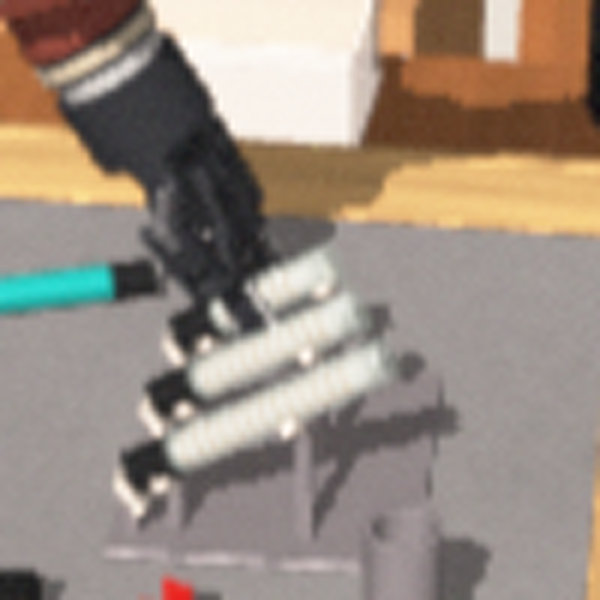

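Request:
arm_command:
  rows:
    - [0.2,[0,-0.1,0],[0,0,0]]
    - [-0.2,[0,0,0],[0,0,0]]
    - [-0.4,[0,0,0],[0,0,0]]
    - [-0.6,[0,0,0],[0,0,0]]
    - [-0.8,[0,0,0],[0,0,0]]
    - [-1,[0,0,0],[0,0,0]]
    - [-1,[0,0,0],[0,0,0]]
  grip_force: 30

```text
time: 6.38
ee_pos: [522.4, -239.8, 52.1]
orientation: [[-0.5, 0.024, -0.866], [-0.011, -1.0, -0.021], [-0.866, -0.001, 0.5]]
contact_force: [1.4, 5.3, 3.6]
grip_width: 0.267
```

Request:
arm_command:
  rows:
    - [-1,[0,0,0],[0,0,0]]

```text
time: 6.5
ee_pos: [522.4, -239.8, 52.1]
orientation: [[-0.5, 0.024, -0.866], [-0.011, -1.0, -0.021], [-0.866, -0.001, 0.5]]
contact_force: [0.6, 5.6, 3.3]
grip_width: 0.272
```

Run:
```python
from workcell import ctrl
from geo import *
s=ctrl.sense();print(s['time'],s['ee_pos'],s['contact_force'],s['grip_width']*85)
A=graspaxis('s',54);print(np.round(RK.T@(s['ee_pos']-tcp_for(A,RK,0)),2))
for n in ["wrist"]:
    f=ctrl.grab_frame(n); pickle.dump(f,open(f'{n}5.pkl','wb'))
    cv2.imwrite(f'pics/{n}5.png',cv2.resize(f['image'][:,:,::-1],(800,600),interpolation=cv2.INTER_CUBIC))
```

```text
6.5 [ 522.38654845 -239.83626102   52.0584211 ] [0.63681293 5.55880229 3.29269111] 23.159516799593042
[-1.82 -0.52 -0.65]
```

View pics/wrist5.png

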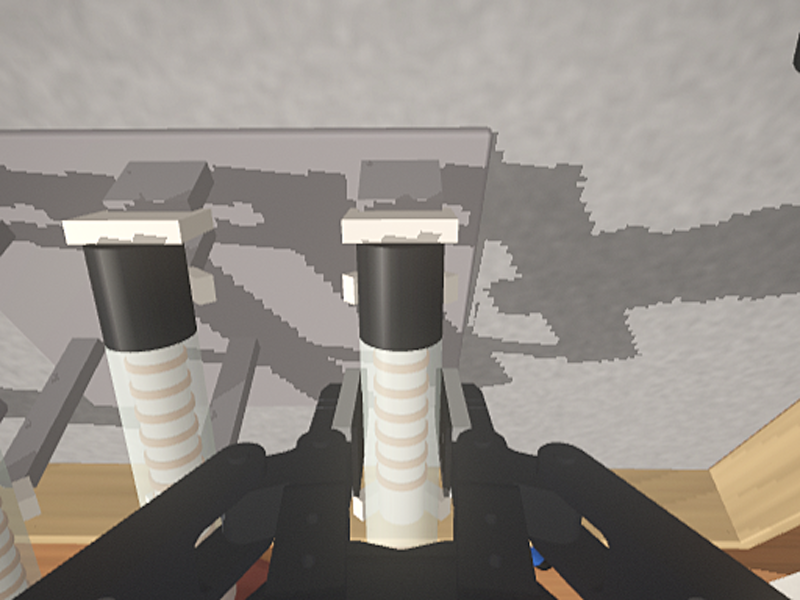

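Request:
arm_command:
  rows:
    - [-1,[-0.3,-0.05,0],[0,0,0]]
    - [-1,[-0.6,0,0],[0,0,0]]
    - [-1,[-1,0,0],[0,0,0]]
    - [-1,[-1.5,0,0],[0,0,0]]
    - [-1,[-2,0,0],[0,0,0]]
    - [-1,[-2,0,0],[0,0,0]]
    - [-1,[-2,0,0],[0,0,0]]
    - [-1,[0,0,0],[0,0,0]]

```text
time: 7.55
ee_pos: [571.1, -239.4, 135.6]
orientation: [[-0.497, 0.025, -0.868], [-0.014, -1.0, -0.02], [-0.868, 0.002, 0.497]]
contact_force: [-0.3, 0.5, -0.4]
grip_width: 0.271
```

Run:
```python
from workcell import ctrl
from geo import *
s=ctrl.sense();print(s['time'],s['ee_pos'],s['contact_force'],s['grip_width']*85)
for n in ["wrist"]:
    f=ctrl.grab_frame(n); pickle.dump(f,open(f'{n}6.pkl','wb'))
    cv2.imwrite(f'pics/{n}6.png',cv2.resize(f['image'][:,:,::-1],(800,600),interpolation=cv2.INTER_CUBIC))
# waypoint: high over rack->tray, level
k='s'
tipoff=105-54  # grasp point to glass tip
gx=STOP[k]-tipoff-15   # grasp pos in tray x, 15 mm short of stop
P1=tray(gx,ROWY[k],42+60)
t1=tcp_for(P1,TRAYR,0); print('above row',t1,gx)
mid=(s['ee_pos']+t1)/2; mid[2]=190
plan(s['ee_pos'],s['orientation'],mid,TRAYR,8,-1)
plan(mid,TRAYR,t1,TRAYR,8,-1)
```

```text
7.55 [ 571.09273458 -239.41660975  135.62109137] [-0.33955812  0.53403222 -0.41643621] 23.001506928640456
above row [526.11003797 190.66735016  83.3       ] -21.5
dist 222.9 per row 27.9 rot/row deg 3.75
end [548.6 -24.4 190. ]
[[-1, [-0.49, -2.69, 0.53], [-0.008, 0.065, 0.002]], [-1, [-0.53, -2.7, 0.47], [-0.008, 0.065, 0.002]], [-1, [-0.56, -2.7, 0.41], [-0.008, 0.065, 0.002]], [-1, [-0.59, -2.7, 0.36], [-0.008, 0.065, 0.002]], [-1, [-0.62, -2.7, 0.3], [-0.008, 0.065, 0.002]], [-1, [-0.64, -2.7, 0.23], [-0.008, 0.065, 0.002]], [-1, [-0.66, -2.7, 0.17], [-0.008, 0.065, 0.002]], [-1, [-0.67, -2.7, 0.1], [-0.008, 0.065, 0.002]]]
dist 241.1 per row 30.1 rot/row deg 0.0
end [526.1 190.7  83.3]
[[-1, [1.33, -2.7, 0.05], [0.0, 0.0, 0.0]], [-1, [1.34, -2.7, 0.04], [0.0, 0.0, 0.0]], [-1, [1.33, -2.71, 0.05], [0.0, 0.0, 0.0]], [-1, [1.33, -2.7, 0.04], [0.0, 0.0, 0.0]], [-1, [1.34, -2.7, 0.05], [0.0, 0.0, 0.0]], [-1, [1.33, -2.7, 0.04], [0.0, 0.0, 0.0]], [-1, [1.34, -2.71, 0.05], [0.0, 0.0, 0.0]], [-1, [1.33, -2.7, 0.05], [0.0, 0.0, 0.0]]]
```

View pics/wrist6.png

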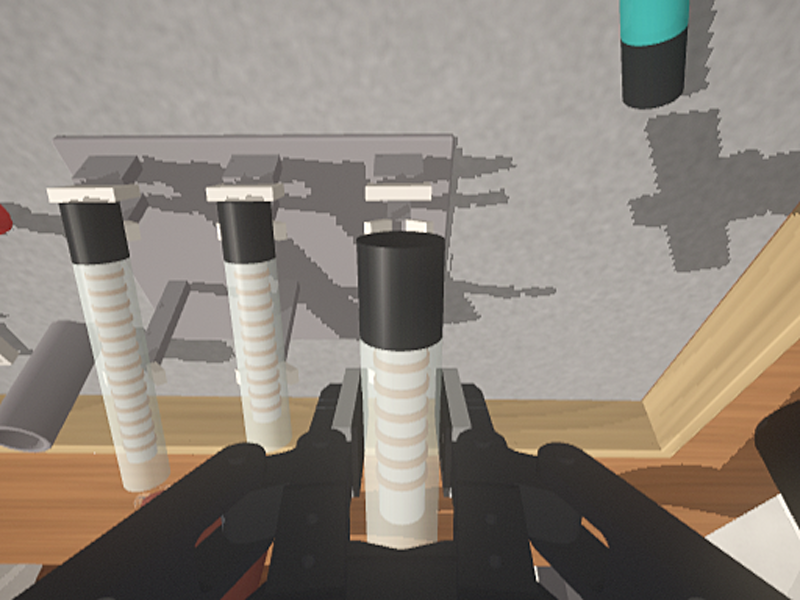

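Request:
arm_command:
  rows:
    - [-1,[-0.7,-1.7,0.5],[-0.008,0.065,0.002]]
    - [-1,[-0.7,-2.7,0.5],[-0.008,0.065,0.002]]
    - [-1,[-0.7,-2.7,0.4],[-0.008,0.065,0.002]]
    - [-1,[-0.6,-2.7,0.4],[-0.008,0.065,0.002]]
    - [-1,[-0.6,-2.7,0.3],[-0.008,0.065,0.002]]
    - [-1,[-0.6,-2.7,0.2],[-0.008,0.065,0.002]]
    - [-1,[-0.6,-2.7,0.2],[-0.008,0.065,0.002]]
    - [-1,[-0.6,-2.7,0.1],[-0.008,0.065,0.002]]

```text
time: 8.6
ee_pos: [547.9, -33.0, 189.9]
orientation: [[-0.004, 0.089, -0.996], [0.001, -0.996, -0.089], [-1.0, -0.001, 0.004]]
contact_force: [-0.7, 0.6, -0.0]
grip_width: 0.266
```

Request:
arm_command:
  rows:
    - [-1,[0.5,-2.9,0.05],[0,0,0]]
    - [-1,[0.9,-2.9,0.05],[0,0,0]]
    - [-1,[1.3,-2.9,0.05],[0,0,0]]
    - [-1,[1.3,-2.9,0.05],[0,0,0]]
    - [-1,[1.3,-2.9,0.05],[0,0,0]]
    - [-1,[1.3,-2.9,0.05],[0,0,0]]
    - [-1,[1.3,-2.9,0.05],[0,0,0]]
    - [-1,[1.0,-1.7,0.05],[0,0,0]]

```text
time: 9.6
ee_pos: [523.6, 185.7, 100.4]
orientation: [[-0.007, 0.09, -0.996], [-0.0, -0.996, -0.09], [-1.0, -0.0, 0.007]]
contact_force: [0.8, 0.6, -0.4]
grip_width: 0.27
```

```bash
cat > look.py <<'E'
import sys
from workcell import ctrl
from geo import *
k,gs,h,short,i=sys.argv[1],float(sys.argv[2]),float(sys.argv[3]),float(sys.argv[4]),sys.argv[5]
s=ctrl.sense();print(s['time'],s['ee_pos'],'F',np.round(s['contact_force'],1),s['grip_width']*85)
gx=STOP[k]-(LEN[k]-gs)-short
t=tcp_for(tray(gx,ROWY[k],42+h),TRAYR,0)
plan(s['ee_pos'],s['orientation'],t,TRAYR,int(sys.argv[6]),-1)
if i!='-':
  for n in sys.argv[7:]:
    f=ctrl.grab_frame(n); pickle.dump(f,open(f'{n}{i}.pkl','wb'))
    cv2.imwrite(f'pics/{n}{i}.png',cv2.resize(f['image'][:,:,::-1],(800,600),interpolation=cv2.INTER_CUBIC))
    if n=='side': crop(f,f'pics/sz{i}.png',150,280,220,320,6)
    if n=='scene': crop(f,f'pics/cz{i}.png',265,375,108,208,6)
E
python3 look.py s 54 40 12 7 4 wrist side scene
```

```text
9.6 [523.64079541 185.67807652 100.3554571 ] F [ 0.8  0.6 -0.4] 22.953088133865155
dist 37.4 per row 9.3 rot/row deg 0.1
end [523.1 190.4  63.3]
[[-1, [0.93, -0.12, -0.0], [0.001, 0.002, 0.0]], [-1, [0.92, -0.12, -0.01], [0.001, 0.002, 0.0]], [-1, [0.93, -0.12, 0.0], [0.001, 0.002, 0.0]], [-1, [0.93, -0.11, 0.01], [0.001, 0.002, 0.0]]]
```

View pics/wrist7.png

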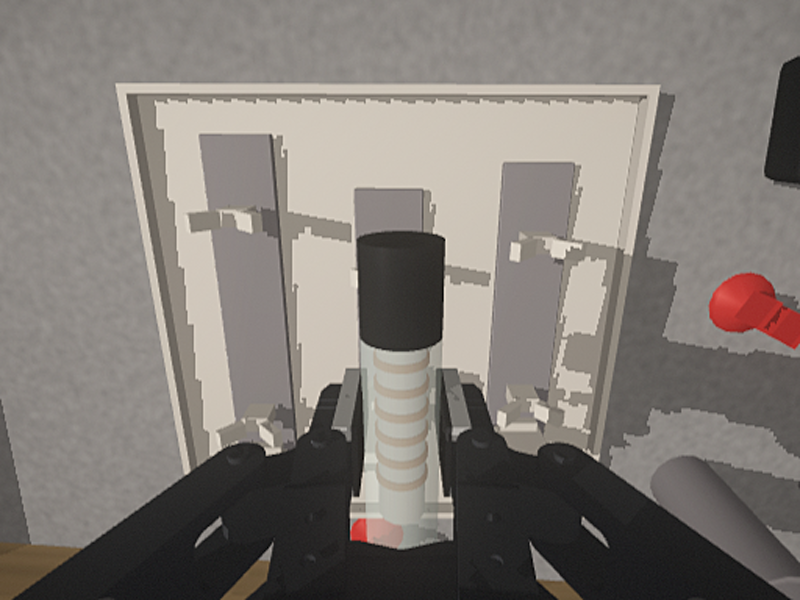

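View pics/sz7.png

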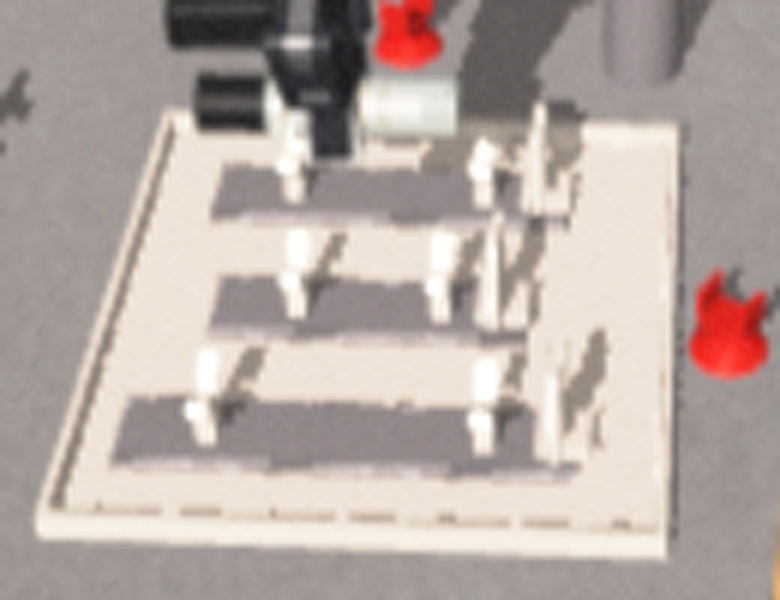

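View pics/cz7.png

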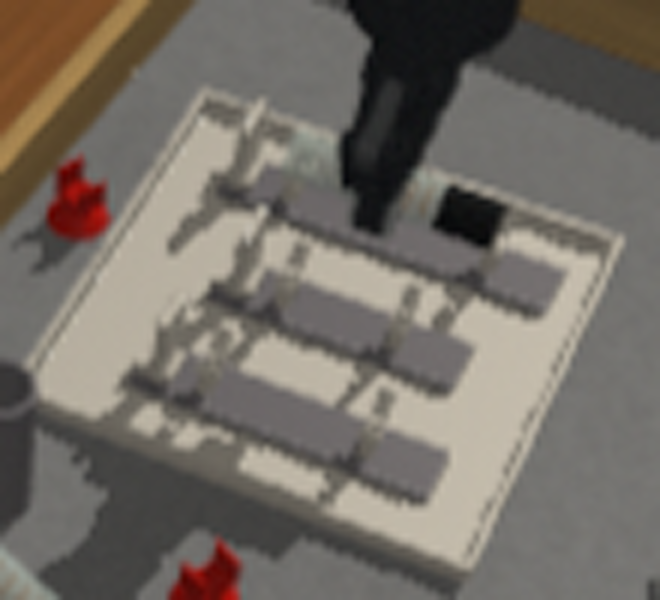

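Run:
```python
from geo import *
f=pickle.load(open('wrist7.pkl','rb'))
def inv(X):
    c,s=np.cos(tr[2]),np.sin(tr[2]); R=np.array([[c,-s,0],[s,c,0],[0,0,1]]); return R.T@(np.asarray(X)-[tr[0],tr[1],0])
S=800/512
for n,p,z in [('rimL',(117,84),12),('rimR',(660,87),12),('s1',(355,188),9),('s2',(424,188),9),('m1',(502,163),9),('m2',(575,162),9),('l1',(200,135),9),('l2',(271,134),9),('capL',(358,345),119),('capR',(443,345),119)]:
    X=ray(f,p[0]/S,p[1]/S,z); print(n,np.round(inv(X),1))
from workcell import ctrl
s=ctrl.sense(); print(inv(s['ee_pos']))
```

```text
rimL [-121.5 -121.7   12. ]
rimR [-120.7  120.7   12. ]
s1 [-75.9 -17.2   9. ]
s2 [-76.   16.1   9. ]
m1 [-87.7  53.    9. ]
m2 [-88.2  87.6   9. ]
l1 [-100.   -88.8    9. ]
l2 [-100.5  -55.7    9. ]
capL [-43.4  -7.3 119. ]
capR [-43.4  17.  119. ]
[-19.02085492   5.60907485 100.98681365]
```

Request:
arm_command:
  rows:
    - [-1,[0.6,-0.2,0],[0.001,0.003,0]]
    - [-1,[1,-0.2,0],[0.001,0.003,0]]
    - [-1,[1.2,-0.13,0],[0,0.003,0]]
    - [-1,[1.2,0,0],[0,0,0]]
    - [-1,[1.2,0,0],[0,0,0]]
    - [-1,[0.8,0,0],[0,0,0]]
    - [-1,[0,0,0],[0,0,0]]
    - [-1,[0,0,0],[0,0,0]]

```text
time: 10.75
ee_pos: [525.1, 190.4, 42.5]
orientation: [[0.006, 0.087, -0.996], [0.001, -0.996, -0.087], [-1.0, -0.001, -0.006]]
contact_force: [0.0, -0.0, -0.7]
grip_width: 0.267
```

```bash
python3 look.py s 54 0 12 8 4 wrist side scene
```

```text
10.75 [525.13045924 190.36547897  42.50889073] F [ 0.  -0.  -0.7] 22.73584059703098
dist 19.3 per row 4.8 rot/row deg 0.09
end [523.1 190.4  23.3]
[[-1, [0.48, -0.0, 0.05], [0.0, -0.001, 0.0]], [-1, [0.48, -0.01, 0.06], [0.0, -0.001, 0.0]], [-1, [0.48, -0.0, 0.05], [0.0, -0.001, 0.0]], [-1, [0.48, -0.01, 0.05], [0.0, -0.001, 0.0]]]
```

View pics/wrist8.png

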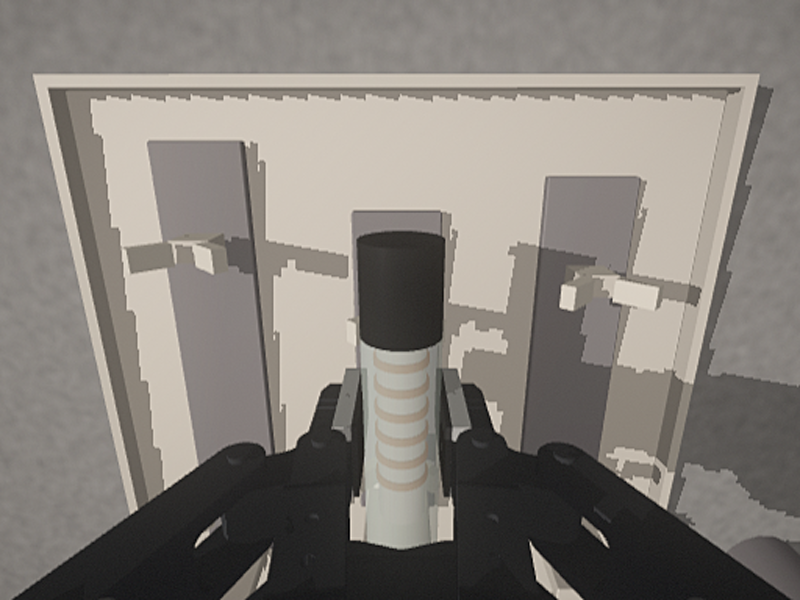

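View pics/sz8.png

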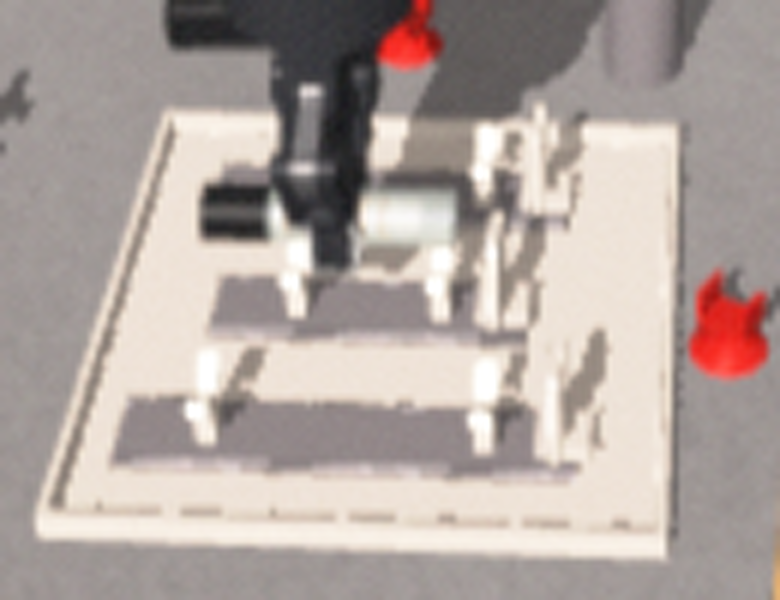

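View pics/cz8.png

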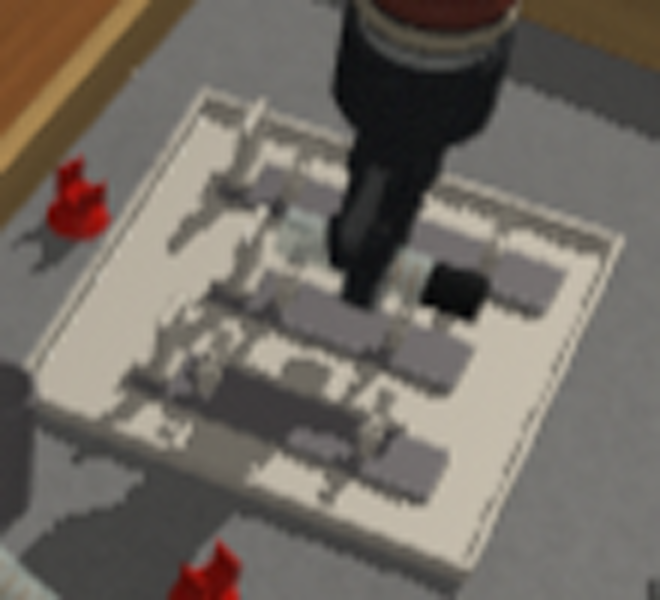

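```bash
cat > rel.py <<'E'
# lateral (tool y) and other coords of image points relative to tool, given height
import sys
from geo import *
def relpts(i,pts,ee,R):
    f=pickle.load(open(f'wrist{i}.pkl','rb')); S=800/512
    for n,p,z in pts:
        X=ray(f,p[0]/S,p[1]/S,z); print(n,'tool y,z',np.round((R.T@(X-ee))[1:],1))
E
python3 - <<'E'
from rel import *
from workcell import ctrl
s=ctrl.sense(); print(s['ee_pos'])
relpts(8,[('s1',(352,211),9),('s2',(441,211),9),('m1',(545,177),9),('m2',(640,177),9),('l1',(148,141),9),('l2',(243,141),9),('rimL',(35,75),12),('rimR',(758,75),12),('capl',(358,345),61),('capr',(443,345),61)],s['ee_pos'],TRAYR)
E
```

```text
[525.24427713 190.4145114   42.80600156]
s1 tool y,z [-17.8 -55.2]
s2 tool y,z [ 15.2 -55.2]
m1 tool y,z [ 52.6 -67.4]
m2 tool y,z [ 87.  -67.4]
l1 tool y,z [-89.3 -79.9]
l2 tool y,z [-55.6 -79.9]
rimL tool y,z [-122.1 -100.9]
rimR tool y,z [ 119.9 -100.7]
capl tool y,z [-12.  -24.2]
capr tool y,z [ 12.4 -24.2]
```

Request:
arm_command:
  rows:
    - [-1,[0.4,-0.14,0.25],[0,0,0]]
    - [-1,[0.5,0,0.25],[0,0,0]]
    - [-1,[0.4,0,0],[0,0,0]]
    - [-1,[0.2,0,0],[0,0,0]]
    - [-1,[0,0,0],[0,0,0]]
    - [-1,[0,0,0],[0,0,0]]

```text
time: 11.65
ee_pos: [519.9, 191.3, 27.2]
orientation: [[0.005, 0.087, -0.996], [0.001, -0.996, -0.087], [-1.0, -0.001, -0.005]]
contact_force: [0.6, -0.2, -1.3]
grip_width: 0.27
```

```bash
python3 look.py s 54 0 12 9 4 wrist side
```

```text
11.65 [519.91290656 191.25638775  27.21966136] F [ 0.6 -0.2 -1.3] 22.933973453983153
dist 5.1 per row 1.3 rot/row deg 0.08
end [523.1 190.4  23.3]
[[-1, [0.1, 0.03, -0.08], [0.0, -0.001, 0.0]], [-1, [0.1, 0.03, -0.08], [0.0, -0.001, 0.0]], [-1, [0.09, 0.02, -0.07], [0.0, -0.001, 0.0]], [-1, [0.1, 0.03, -0.08], [0.0, -0.001, 0.0]]]
```

View pics/wrist9.png

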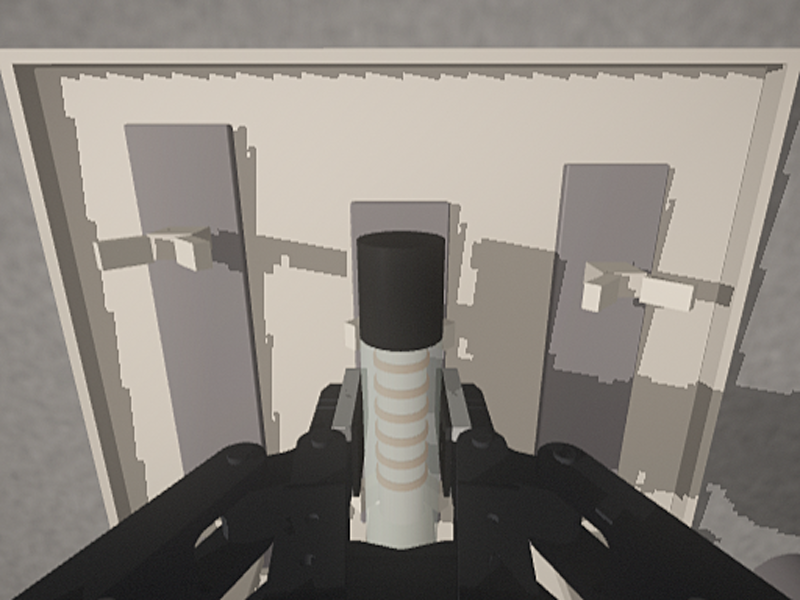

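View pics/sz9.png

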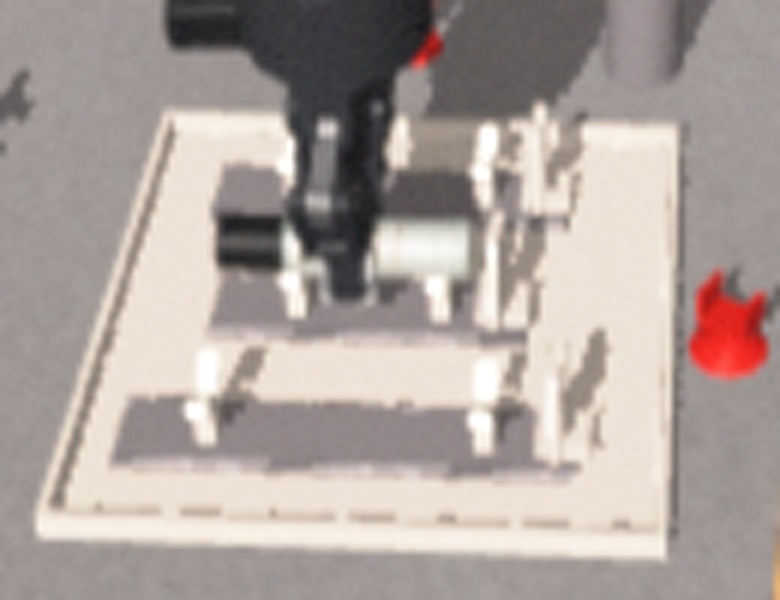

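Request:
arm_command:
  rows:
    - [-1,[0.1,0,0],[0,-0.004,0]]
    - [-1,[0.1,0,0],[0,0,0]]
    - [-1,[0.05,0,0],[0,0,0]]
    - [-1,[0,0,0],[0,0,0]]

```text
time: 12.25
ee_pos: [520.2, 191.7, 25.9]
orientation: [[0.001, 0.087, -0.996], [0.002, -0.996, -0.087], [-1.0, -0.002, -0.001]]
contact_force: [-3.1, 1.0, 7.6]
grip_width: 0.27
```

Request:
arm_command:
  rows:
    - [-1,[0.05,0,0],[0,0,0]]
    - [-1,[0.05,0,0],[0,0,0]]
    - [-1,[0,0,0],[0,0,0]]

```text
time: 12.62
ee_pos: [520.2, 191.8, 25.8]
orientation: [[0.001, 0.087, -0.996], [0.002, -0.996, -0.087], [-1.0, -0.002, -0.001]]
contact_force: [-5.9, -0.1, 11.8]
grip_width: 0.268
```

Request:
arm_command:
  rows:
    - [-1,[-0.1,0,0],[0,0,0]]
    - [-1,[-0.04,0,0],[0,0,0]]
    - [-1,[0,0,0],[0,0,0]]

```text
time: 13.0
ee_pos: [520.2, 191.8, 25.9]
orientation: [[0.002, 0.087, -0.996], [0.002, -0.996, -0.087], [-1.0, -0.002, -0.002]]
contact_force: [-2.8, 2.3, 6.7]
grip_width: 0.27
```

```bash
python3 look.py s 54 0 8 10 4 wrist side
python3 - <<'E'
from workcell import ctrl
s=ctrl.sense();print(s['contact_force'],s['wrist_torque'])
E
```

```text
13.0 [520.17978311 191.77158684  25.85625371] F [-2.8  2.3  6.7] 22.938508703022432
dist 3.3 per row 0.8 rot/row deg 0.04
end [519.1 190.1  23.3]
[[-1, [0.06, 0.04, 0.03], [0.0, -0.0, 0.0]], [-1, [0.07, 0.04, 0.03], [0.0, -0.0, 0.0]], [-1, [0.06, 0.04, 0.03], [0.0, -0.0, 0.0]], [-1, [0.07, 0.04, 0.03], [0.0, -0.0, 0.0]]]
[-2.97979851  2.29258044  6.72503812] [ 0.29775071  0.49210457 -0.09993636]
```

View pics/wrist10.png

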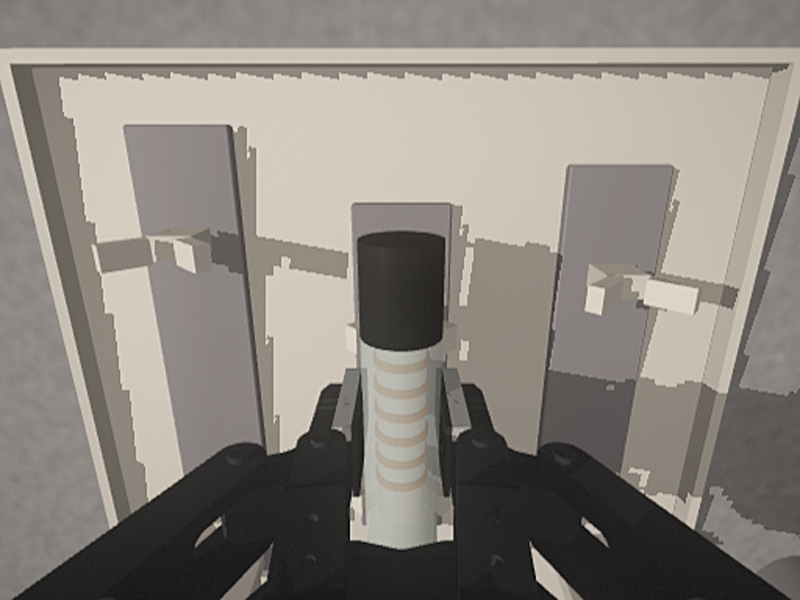

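View pics/sz10.png

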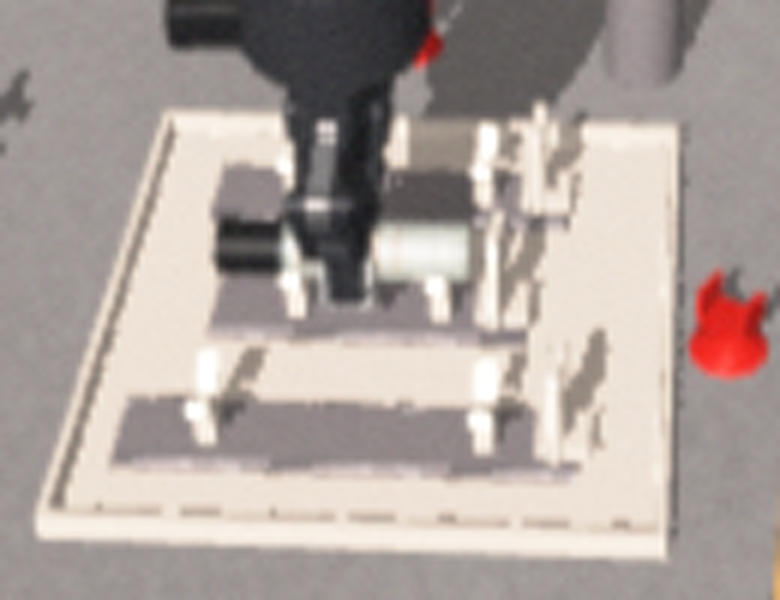

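Request:
arm_command:
  rows:
    - [-1,[-0.1,-0.05,0.05],[0,0,0]]
    - [-1,[0,0,0.1],[0,0,0]]
    - [-1,[0,0,0.1],[0,0,0]]
    - [-1,[0,0,0.1],[0,0,0]]
    - [-1,[0,0,0],[0,0,0]]

```text
time: 13.72
ee_pos: [516.2, 191.4, 26.0]
orientation: [[0.001, 0.087, -0.996], [0.001, -0.996, -0.087], [-1.0, -0.001, -0.001]]
contact_force: [0.8, 1.2, 1.0]
grip_width: 0.268
```

Request:
arm_command:
  rows:
    - [-1,[0,0,0.05],[0,0,0]]
    - [-1,[0,0,0.05],[0,0,0]]
    - [-1,[0,0,0],[0,0,0]]

```text
time: 14.1
ee_pos: [515.1, 191.3, 26.0]
orientation: [[0.001, 0.087, -0.996], [0.001, -0.996, -0.087], [-1.0, -0.001, -0.001]]
contact_force: [0.6, 1.2, 1.7]
grip_width: 0.266
```

Request:
arm_command:
  rows:
    - [-1,[0,0,0.05],[0,0,0]]
    - [-1,[0,0,0.05],[0,0,0]]
    - [-1,[0,0,0],[0,0,0]]

```text
time: 14.48
ee_pos: [514.1, 191.2, 26.0]
orientation: [[0.001, 0.087, -0.996], [0.001, -0.996, -0.087], [-1.0, -0.001, -0.001]]
contact_force: [1.1, -0.1, 1.6]
grip_width: 0.265
```

Request:
arm_command:
  rows:
    - [-1,[0,0,0.05],[0,0,0]]
    - [-1,[0,0,0.05],[0,0,0]]
    - [-1,[0,0,0],[0,0,0]]

```text
time: 14.85
ee_pos: [513.1, 191.1, 26.0]
orientation: [[0.001, 0.087, -0.996], [0.001, -0.996, -0.087], [-1.0, -0.001, -0.001]]
contact_force: [0.7, 0.2, 0.5]
grip_width: 0.268
```

```bash
python3 look.py s 54 0 0 11 4 side
```

```text
14.85 [513.1201389  191.14629361  25.98351414] F [0.7 0.2 0.5] 22.794634523233867
dist 3.8 per row 0.9 rot/row deg 0.02
end [511.2 189.4  23.3]
[[-1, [0.07, 0.04, 0.05], [0.0, -0.0, 0.0]], [-1, [0.06, 0.04, 0.06], [0.0, -0.0, 0.0]], [-1, [0.07, 0.04, 0.05], [0.0, -0.0, 0.0]], [-1, [0.07, 0.04, 0.05], [0.0, -0.0, 0.0]]]
```

View pics/sz11.png

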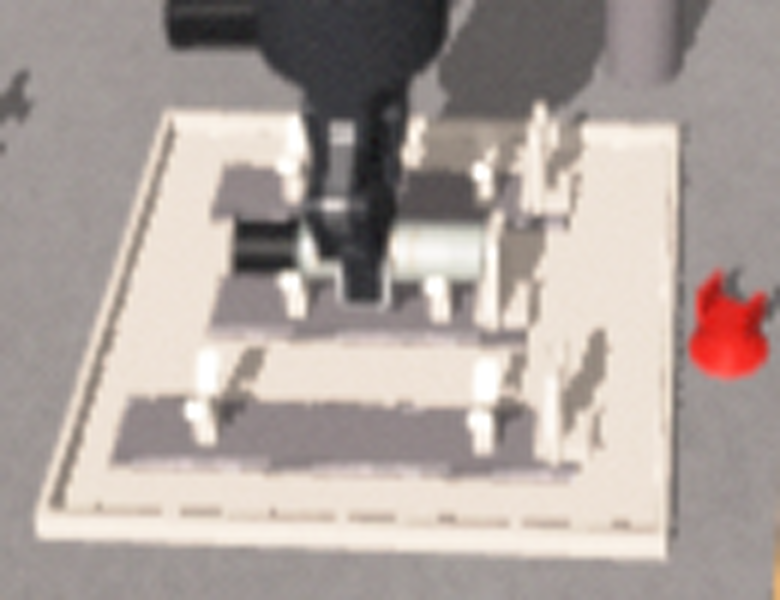

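Nearly touching: tube tip at x≈487 px, stop plate edge ≈490 px. Continue in half-millimetre steps.

Request:
arm_command:
  rows:
    - [-1,[0,0,0.05],[0,0,0]]
    - [-1,[0,0,0.05],[0,0,0]]
    - [-1,[0,0,0],[0,0,0]]

```text
time: 15.28
ee_pos: [512.1, 191.1, 26.0]
orientation: [[0.001, 0.087, -0.996], [0.001, -0.996, -0.087], [-1.0, -0.001, -0.001]]
contact_force: [1.3, 0.4, 1.0]
grip_width: 0.268
```

Request:
arm_command:
  rows:
    - [-1,[0,0,0.05],[0,0,0]]
    - [-1,[0,0,0.03],[0,0,0]]
    - [-1,[0,0,0],[0,0,0]]

```text
time: 15.65
ee_pos: [512.0, 191.1, 26.2]
orientation: [[0.003, 0.087, -0.996], [0.001, -0.996, -0.087], [-1.0, -0.001, -0.003]]
contact_force: [4.0, 1.3, -1.2]
grip_width: 0.269
```

Request:
arm_command:
  rows:
    - [-1,[0.03,0,0],[0,0,0]]
    - [-0.4,[0,0,0],[0,0,0]]
    - [-0.3,[0,0,0],[0,0,0]]
    - [-0.2,[0,0,0],[0,0,0]]
    - [-0.1,[0,0,0],[0,0,0]]
    - [0,[0,0,0],[0,0,0]]
    - [0.1,[0,0,0],[0,0,0]]

```text
time: 16.52
ee_pos: [511.4, 191.0, 25.7]
orientation: [[0.001, 0.087, -0.996], [0.001, -0.996, -0.087], [-1.0, -0.001, -0.001]]
contact_force: [0.1, -0.2, -1.2]
grip_width: 0.547
```

```bash
python3 look.py s 54 0 0 12 4 side wrist
```

```text
16.525 [511.41020398 191.01225785  25.71288963] F [ 0.1 -0.2 -1.2] 46.5049293790777
dist 2.9 per row 0.7 rot/row deg 0.02
end [511.2 189.4  23.3]
[[-1, [0.06, 0.04, 0.01], [0.0, -0.0, 0.0]], [-1, [0.06, 0.04, 0.01], [0.0, -0.0, 0.0]], [-1, [0.06, 0.04, 0.01], [0.0, -0.0, 0.0]], [-1, [0.06, 0.04, 0.01], [0.0, -0.0, 0.0]]]
```

View pics/sz12.png

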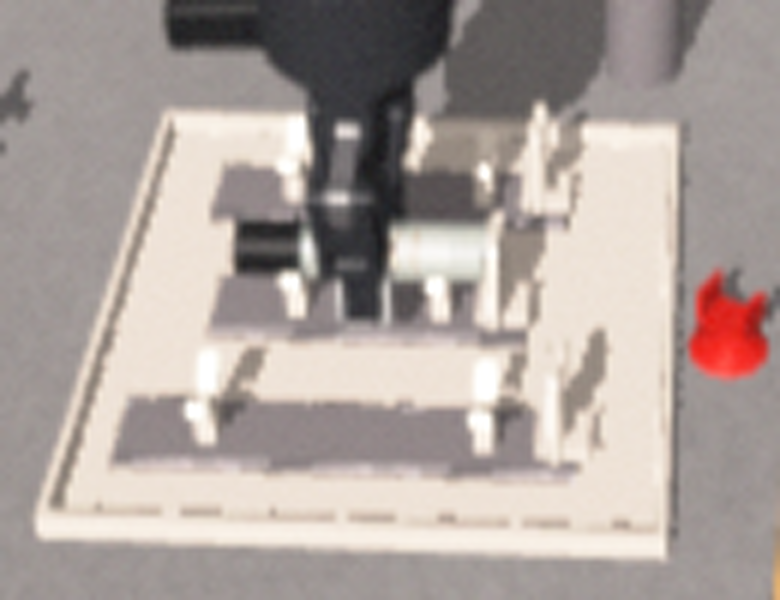

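View pics/wrist12.png

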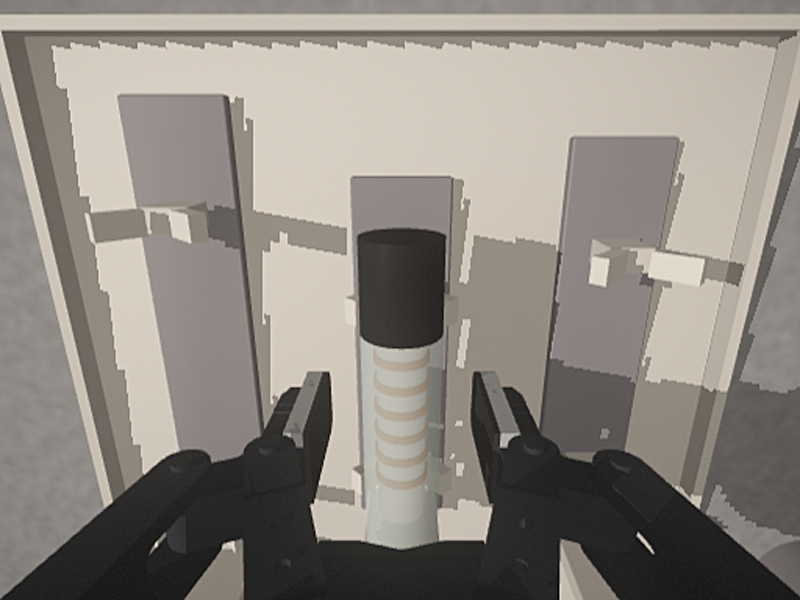

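Request:
arm_command:
  rows:
    - [0.2,[-0.5,0,0],[0,0,0]]
    - [0.2,[-1.5,0,0],[0,0,0]]
    - [0.2,[-2.5,0,0],[0,0,0]]
    - [0.2,[-3,0,0],[0,0,0]]
    - [0.2,[-3.5,1,0],[0,0,0]]
    - [0.2,[-3,3,0],[0,0,0]]
    - [0.2,[-1,4,0],[0,0,0]]
    - [0.2,[0,4,0],[0,0,0]]

```text
time: 17.62
ee_pos: [523.0, 70.4, 178.9]
orientation: [[0.006, 0.088, -0.996], [0.001, -0.996, -0.088], [-1.0, -0.0, -0.006]]
contact_force: [0.5, 0.3, -0.2]
grip_width: 0.6
```

```bash
sed -i 's/^LOW=.*//; s/^YAW=181.45;.*/YAW=181.45; LOW=np.array([575.2,-165.8,40.0])/; s/^ROWX.*/ROWX=-7.6; ROWY=dict(l=-73.6,s=-1.6,m=70.4); STOP=dict(l=74,s=43.5,m=56)/' geo.py
python3 - <<'E'
from geo import *
from workcell import ctrl
s=ctrl.sense();print(s['ee_pos'])
A=graspaxis('m',60);t=tcp_for(A,RK,60); print(A,t)
plan(s['ee_pos'],s['orientation'],t,RK,8,0.2)
for n in ["scene","side"]:
    f=ctrl.grab_frame(n); pickle.dump(f,open(f'{n}13.pkl','wb'))
    if n=='side': crop(f,f'pics/sz13.png',150,280,220,320,6)
    if n=='scene': crop(f,f'pics/cz13.png',265,375,108,208,6)
E
```

```text
[522.97477685  70.35849764 178.90771119]
[ 523.25513869 -167.11486356   70.        ] [ 543.89852632 -166.59232413  105.76684918]
dist 248.9 per row 31.1 rot/row deg 3.82
end [ 543.9 -166.6  105.8]
[[0.2, [0.91, 2.97, 0.01], [0.008, -0.066, -0.002]], [0.2, [0.91, 2.98, -0.08], [0.008, -0.066, -0.002]], [0.2, [0.89, 2.98, -0.16], [0.008, -0.066, -0.002]], [0.2, [0.87, 2.97, -0.25], [0.008, -0.066, -0.002]], [0.2, [0.85, 2.98, -0.32], [0.008, -0.066, -0.002]], [0.2, [0.82, 2.97, -0.4], [0.008, -0.066, -0.002]], [0.2, [0.78, 2.97, -0.48], [0.008, -0.066, -0.002]], [0.2, [0.74, 2.97, -0.55], [0.008, -0.066, -0.002]]]
```

View pics/sz13.png

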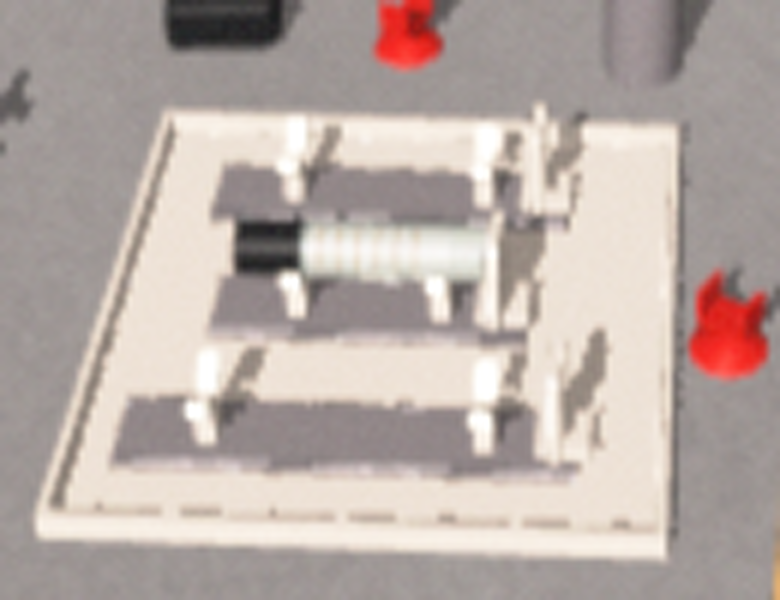

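View pics/cz13.png

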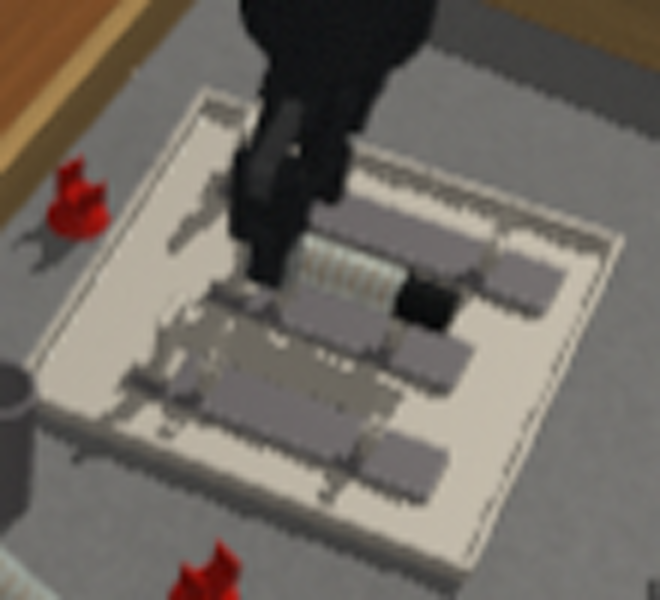

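Run:
```python
from geo import *
from workcell import ctrl
s=ctrl.sense();print(s['ee_pos'])
A=graspaxis('m',60);t=tcp_for(A,RK,115); print(A,t)
plan(s['ee_pos'],s['orientation'],t,RK,8,0.2)
```

```text
[522.52326352  68.60619153 177.4921246 ]
[ 523.25513869 -167.11486356   70.        ] [ 571.38972049 -165.89644838  153.39824638]
dist 240.7 per row 30.1 rot/row deg 3.8
end [ 571.4 -165.9  153.5]
[[0.2, [0.3, 2.97, -0.36], [0.007, -0.066, -0.002]], [0.2, [0.28, 2.97, -0.41], [0.007, -0.066, -0.002]], [0.2, [0.23, 2.97, -0.44], [0.007, -0.066, -0.002]], [0.2, [0.21, 2.96, -0.47], [0.007, -0.066, -0.002]], [0.2, [0.16, 2.97, -0.51], [0.007, -0.066, -0.002]], [0.2, [0.13, 2.95, -0.54], [0.007, -0.066, -0.002]], [0.2, [0.08, 2.96, -0.56], [0.007, -0.066, -0.002]], [0.2, [0.03, 2.95, -0.59], [0.007, -0.066, -0.002]]]
```

Request:
arm_command:
  rows:
    - [0.2,[0.3,2.97,-0.36],[0.007,-0.066,-0.002]]
    - [0.2,[0.28,2.97,-0.41],[0.007,-0.066,-0.002]]
    - [0.2,[0.23,2.97,-0.44],[0.007,-0.066,-0.002]]
    - [0.2,[0.2,2.97,-0.47],[0.007,-0.066,-0.002]]
    - [0.2,[0.16,2.97,-0.51],[0.007,-0.066,-0.002]]
    - [0.2,[0.13,2.95,-0.54],[0.007,-0.066,-0.002]]
    - [0.2,[0.1,2.95,-0.56],[0.007,-0.066,-0.002]]
    - [0.2,[0,2.95,-0.59],[0.007,-0.066,-0.002]]

```text
time: 18.73
ee_pos: [572.2, -163.1, 152.1]
orientation: [[-0.504, 0.03, -0.863], [-0.014, -1.0, -0.027], [-0.864, -0.002, 0.504]]
contact_force: [0.2, -0.3, 0.5]
grip_width: 0.597
```

Request:
arm_command:
  rows:
    - [0.2,[2,0,0],[0,0,0]]
    - [0.2,[3,0,0],[0,0,0]]
    - [0.2,[2,0,0],[0,0,0]]
    - [0.2,[0,0,0],[0,0,0]]
    - [0.2,[0,0,0],[0,0,0]]

```text
time: 19.35
ee_pos: [537.0, -163.7, 91.9]
orientation: [[-0.501, 0.03, -0.865], [-0.014, -1.0, -0.027], [-0.865, -0.001, 0.501]]
contact_force: [-0.0, -0.0, 0.7]
grip_width: 0.601
```

```bash
cat > pick.py <<'E'
import sys
from geo import *
from workcell import ctrl
k,gs,i,n=sys.argv[1],float(sys.argv[2]),sys.argv[3],int(sys.argv[4])
s=ctrl.sense();print(s['time'],s['ee_pos'],np.round(s['contact_force'],1),s['grip_width']*85)
t=tcp_for(graspaxis(k,gs),RK,0); print('off',np.round(RK.T@(s['ee_pos']-t),1))
plan(s['ee_pos'],s['orientation'],t,RK,n,0.2)
if i!='-':
    f=ctrl.grab_frame('wrist'); pickle.dump(f,open(f'wrist{i}.pkl','wb'))
    cv2.imwrite(f'pics/wrist{i}.png',cv2.resize(f['image'][:,:,::-1],(800,600),interpolation=cv2.INTER_CUBIC))
E
python3 pick.py m 60 14 5
```

```text
19.35 [ 537.03016094 -163.73103736   91.94030452] [-0.  -0.   0.7] 51.1074475132521
off [-44.6  -3.   -1. ]
dist 44.7 per row 8.9 rot/row deg 0.06
end [ 513.9 -167.4   53.9]
[[0.2, [0.89, 0.06, 0.02], [0.001, 0.0, -0.0]], [0.2, [0.9, 0.06, 0.02], [0.001, 0.0, -0.0]], [0.2, [0.89, 0.06, 0.02], [0.001, 0.0, -0.0]], [0.2, [0.89, 0.06, 0.02], [0.001, 0.0, -0.0]], [0.2, [0.89, 0.06, 0.02], [0.001, 0.0, -0.0]]]
```

View pics/wrist14.png

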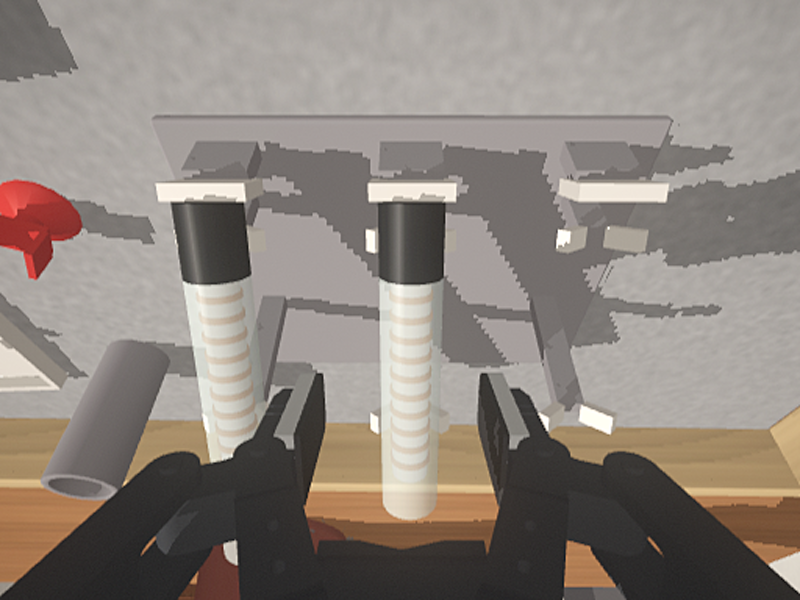

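Request:
arm_command:
  rows:
    - [0.2,[0.9,0.1,0.02],[0.001,0,0]]
    - [0.2,[0.9,0.1,0.02],[0.001,0,0]]
    - [0.2,[0.9,0.1,0.02],[0.001,0,0]]
    - [0.2,[0.9,0.09,0.02],[0,0,0]]
    - [0.2,[0.8,0,0.02],[0,0,0]]
    - [0.2,[0,0,0],[0,0,0]]
    - [0.2,[0,0,0],[0,0,0]]

```text
time: 20.27
ee_pos: [513.7, -168.5, 53.5]
orientation: [[-0.502, 0.027, -0.864], [-0.014, -1.0, -0.024], [-0.864, -0.0, 0.503]]
contact_force: [0.2, 0.0, -0.9]
grip_width: 0.595
```

```bash
python3 pick.py m 60 15 1
```

```text
20.275 [ 513.66966657 -168.52481199   53.54233117] [ 0.2  0.  -0.9] 50.53804182676953
off [0.4 1.2 0.1]
dist 1.2 per row 1.2 rot/row deg 0.21
end [ 513.9 -167.3   53.8]
[[0.2, [-0.04, -0.12, -0.01], [0.002, 0.003, -0.001]]]
```

View pics/wrist15.png

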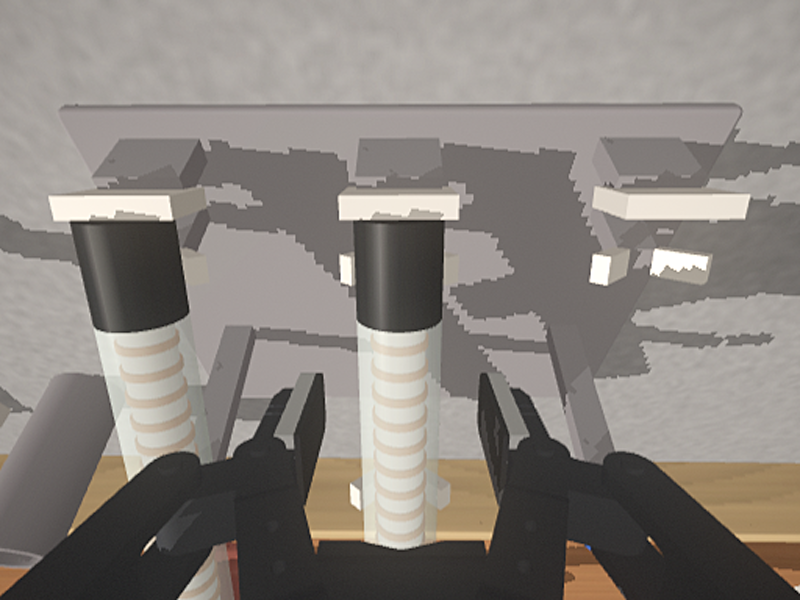

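Request:
arm_command:
  rows:
    - [0.2,[-0.05,-0.08,0],[0,0,0]]
    - [-0.2,[0,0,0],[0,0,0]]
    - [-0.4,[0,0,0],[0,0,0]]
    - [-0.6,[0,0,0],[0,0,0]]
    - [-0.8,[0,0,0],[0,0,0]]
    - [-1,[0,0,0],[0,0,0]]
    - [-1,[0,0,0],[0,0,0]]
    - [-1,[0,0,0],[0,0,0]]
  grip_force: 30

```text
time: 21.32
ee_pos: [513.9, -167.9, 54.0]
orientation: [[-0.503, 0.027, -0.864], [-0.014, -1.0, -0.024], [-0.864, 0.0, 0.503]]
contact_force: [0.8, -2.9, 1.6]
grip_width: 0.271
```

```bash
python3 pick.py m 60 - 1
```

```text
21.325 [ 513.85129971 -167.90098051   53.96966506] [ 0.8 -2.9  1.6] 22.9962338650529
off [-0.1  0.5  0.1]
dist 0.6 per row 0.6 rot/row deg 0.22
end [ 513.9 -167.4   53.8]
[[0.2, [0.01, -0.05, -0.01], [0.002, 0.003, -0.001]]]
```

Request:
arm_command:
  rows:
    - [-1,[-0.3,0.05,0],[0,0,0]]
    - [-1,[-0.6,0,0],[0,0,0]]
    - [-1,[-1,0,0],[0,0,0]]
    - [-1,[-1.5,0,0],[0,0,0]]
    - [-1,[-2,0,0],[0,0,0]]
    - [-1,[-2.5,0,0],[0,0,0]]
    - [-1,[-2.5,0,0],[0,0,0]]
    - [-1,[-1,0,0],[0,0,0]]

```text
time: 22.32
ee_pos: [573.0, -166.9, 155.0]
orientation: [[-0.499, 0.028, -0.866], [-0.015, -1.0, -0.023], [-0.866, 0.001, 0.5]]
contact_force: [-0.4, 0.5, -0.7]
grip_width: 0.274
```

```bash
python3 look.py m 60 100 12 - 8;  python3 - <<'E'
from geo import *
from workcell import ctrl
s=ctrl.sense()
f=ctrl.grab_frame('wrist'); pickle.dump(f,open(f'wrist16.pkl','wb'))
cv2.imwrite(f'pics/wrist16.png',cv2.resize(f['image'][:,:,::-1],(800,600),interpolation=cv2.INTER_CUBIC))
t=tcp_for(tray(STOP['m']-70-12,ROWY['m'],42+100),TRAYR,0)
m=s['ee_pos']*.5+t*.5; m[2]=185
plan(s['ee_pos'],s['orientation'],m,TRAYR,8,-1)
plan(m,TRAYR,t,TRAYR,6,-1)
E
```

```text
22.325 [ 572.97099417 -166.85566562  155.0413867 ] F [-0.4  0.5 -0.7] 23.256549343094196
dist 291.8 per row 36.5 rot/row deg 3.77
end [536.7 120.9 123.3]
[[-1, [0.52, -3.61, 0.11], [-0.007, 0.065, 0.002]], [-1, [0.5, -3.61, 0.12], [-0.007, 0.065, 0.002]], [-1, [0.48, -3.61, 0.12], [-0.007, 0.065, 0.002]], [-1, [0.48, -3.62, 0.13], [-0.007, 0.065, 0.002]], [-1, [0.45, -3.61, 0.14], [-0.007, 0.065, 0.002]], [-1, [0.44, -3.62, 0.14], [-0.007, 0.065, 0.002]], [-1, [0.42, -3.62, 0.14], [-0.007, 0.065, 0.002]], [-1, [0.41, -3.62, 0.14], [-0.007, 0.065, 0.002]]]
dist 148.1 per row 18.5 rot/row deg 3.77
end [554.8 -22.9 185. ]
[[-1, [-0.24, -1.8, 0.34], [-0.007, 0.065, 0.002]], [-1, [-0.26, -1.81, 0.31], [-0.007, 0.065, 0.002]], [-1, [-0.29, -1.81, 0.28], [-0.007, 0.065, 0.002]], [-1, [-0.3, -1.8, 0.25], [-0.007, 0.065, 0.002]], [-1, [-0.33, -1.81, 0.22], [-0.007, 0.065, 0.002]], [-1, [-0.34, -1.81, 0.18], [-0.007, 0.065, 0.002]], [-1, [-0.36, -1.81, 0.15], [-0.007, 0.065, 0.002]], [-1, [-0.37, -1.82, 0.11], [-0.007, 0.065, 0.002]]]
dist 157.6 per row 26.3 rot/row deg 0.0
end [536.7 120.9 123.3]
[[-1, [1.03, -2.42, 0.09], [0.0, 0.0, 0.0]], [-1, [1.03, -2.41, 0.09], [0.0, 0.0, 0.0]], [-1, [1.02, -2.42, 0.1], [0.0, 0.0, 0.0]], [-1, [1.03, -2.41, 0.09], [0.0, 0.0, 0.0]], [-1, [1.03, -2.42, 0.09], [0.0, 0.0, 0.0]], [-1, [1.03, -2.41, 0.09], [0.0, 0.0, 0.0]]]
```

View pics/wrist16.png

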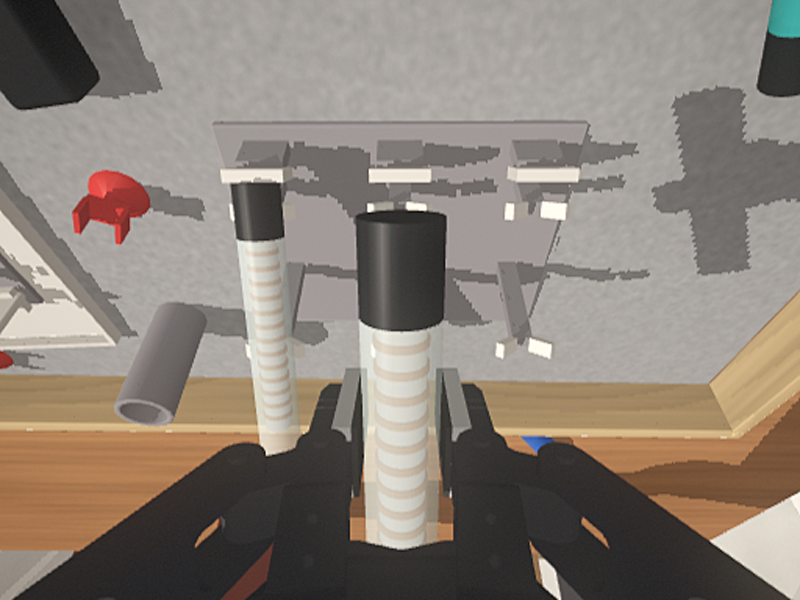

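Request:
arm_command:
  rows:
    - [-1,[-0.4,-1.3,0.34],[-0.007,0.065,0.002]]
    - [-1,[-0.4,-1.8,0.31],[-0.007,0.065,0.002]]
    - [-1,[-0.3,-1.8,0.28],[-0.007,0.065,0.002]]
    - [-1,[-0.3,-1.8,0.25],[-0.007,0.065,0.002]]
    - [-1,[-0.3,-1.8,0.22],[-0.007,0.065,0.002]]
    - [-1,[-0.3,-1.8,0.18],[-0.007,0.065,0.002]]
    - [-1,[-0.3,-1.8,0.15],[-0.007,0.065,0.002]]
    - [-1,[-0.3,-1.8,0.11],[-0.007,0.065,0.002]]

```text
time: 23.38
ee_pos: [553.7, -27.7, 182.8]
orientation: [[-0.006, 0.085, -0.996], [-0.001, -0.996, -0.085], [-1.0, 0.0, 0.006]]
contact_force: [-0.5, 0.3, -0.5]
grip_width: 0.27
```

Request:
arm_command:
  rows:
    - [-1,[0.6,-2.2,0.05],[0,0,0]]
    - [-1,[1.0,-2.6,0.05],[0,0,0]]
    - [-1,[1.0,-2.6,0.1],[0,0,0]]
    - [-1,[1.0,-2.6,0.1],[0,0,0]]
    - [-1,[1.2,-2.6,0.1],[0,0,0]]
    - [-1,[1.2,-2.0,0.1],[0,0,0]]
    - [-1,[0,0,0],[0,0,0]]

```text
time: 24.25
ee_pos: [535.1, 117.4, 121.4]
orientation: [[-0.01, 0.087, -0.996], [-0.002, -0.996, -0.087], [-1.0, 0.001, 0.01]]
contact_force: [-0.6, -0.1, -1.6]
grip_width: 0.268
```

```bash
python3 look.py m 60 20 8 17 6 wrist
```

```text
24.25 [535.12691158 117.42789967 121.44477035] F [-0.6 -0.1 -1.6] 22.761722100002142
dist 78.2 per row 13.0 rot/row deg 0.1
end [532.7 120.6  43.3]
[[-1, [1.3, -0.06, 0.02], [-0.0, 0.002, -0.0]], [-1, [1.31, -0.05, 0.03], [-0.0, 0.002, -0.0]], [-1, [1.3, -0.06, 0.02], [-0.0, 0.002, -0.0]], [-1, [1.3, -0.06, 0.03], [-0.0, 0.002, -0.0]], [-1, [1.3, -0.05, 0.03], [-0.0, 0.002, -0.0]], [-1, [1.31, -0.06, 0.04], [-0.0, 0.002, -0.0]]]
```

View pics/wrist17.png

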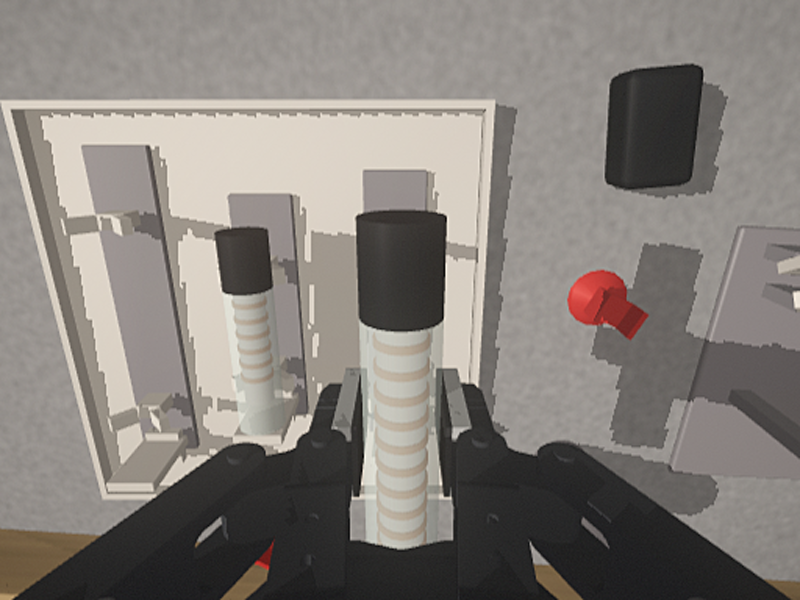

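Request:
arm_command:
  rows:
    - [-1,[0.9,-0.06,0.02],[0,0.003,0]]
    - [-1,[1.4,-0.06,0.03],[0,0.003,0]]
    - [-1,[1.4,-0.06,0.03],[0,0.003,0]]
    - [-1,[1.4,-0.06,0.03],[0,0.002,0]]
    - [-1,[1.4,-0.06,0.03],[0,0,0]]
    - [-1,[1.0,-0.05,0.03],[0,0,0]]
    - [-1,[0.3,0,0],[0,0,0]]
    - [-1,[0,0,0],[0,0,0]]

```text
time: 25.3
ee_pos: [534.8, 120.0, 45.3]
orientation: [[0.004, 0.085, -0.996], [-0.0, -0.996, -0.085], [-1.0, 0.0, -0.004]]
contact_force: [0.6, 0.0, -0.4]
grip_width: 0.268
```

```bash
python3 look.py m 60 0 8 18 6 wrist side
```

```text
25.3 [534.78547972 119.99639111  45.27380172] F [ 0.6  0.  -0.4] 22.772876600987267
dist 22.1 per row 3.7 rot/row deg 0.05
end [532.8 120.6  23.3]
[[-1, [0.37, -0.01, 0.03], [-0.0, -0.001, -0.0]], [-1, [0.36, -0.02, 0.04], [-0.0, -0.001, -0.0]], [-1, [0.37, -0.01, 0.03], [-0.0, -0.001, -0.0]], [-1, [0.36, -0.01, 0.04], [-0.0, -0.001, -0.0]], [-1, [0.37, -0.01, 0.03], [-0.0, -0.001, -0.0]], [-1, [0.37, -0.02, 0.03], [-0.0, -0.001, -0.0]]]
```

View pics/wrist18.png

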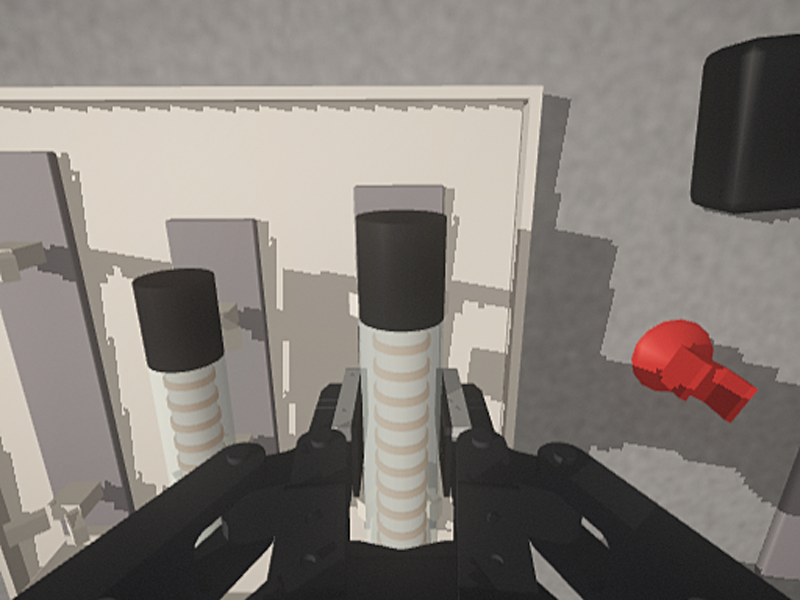

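View pics/sz18.png

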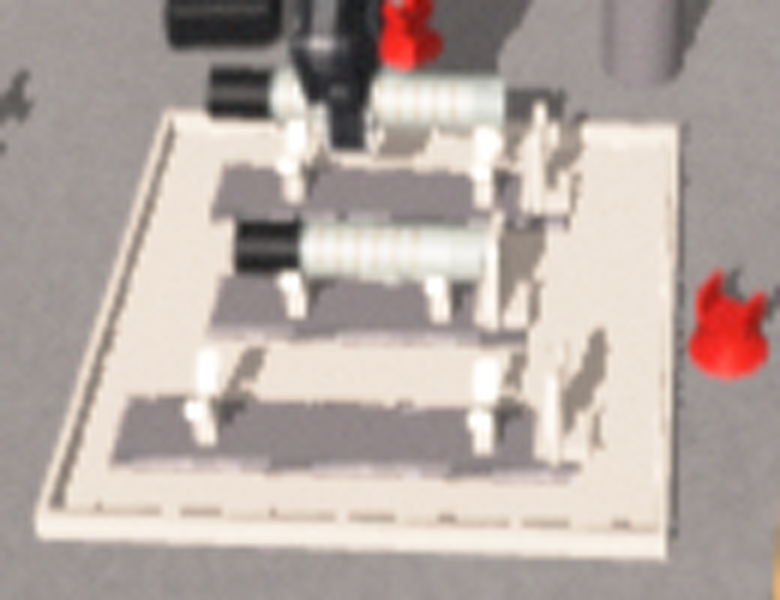

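Request:
arm_command:
  rows:
    - [-1,[0.6,0,0.05],[0,0,0]]
    - [-1,[0.6,0,0.05],[0,0,0]]
    - [-1,[0.4,0,0],[0,-0.003,0]]
    - [-1,[0.2,0,0],[0,0,0]]
    - [-1,[0,0,0],[0,0,0]]
    - [-1,[0,0,0],[0,0,0]]

```text
time: 26.15
ee_pos: [533.9, 119.9, 27.4]
orientation: [[0.001, 0.085, -0.996], [-0.0, -0.996, -0.085], [-1.0, 0.0, -0.001]]
contact_force: [0.0, -0.2, 0.1]
grip_width: 0.266
```

Request:
arm_command:
  rows:
    - [-1,[0.05,0,0],[0,0,0]]
    - [-1,[0.05,0,0],[0,0,0]]
    - [-1,[0,0,0],[0,0,0]]

```text
time: 26.52
ee_pos: [533.7, 119.9, 26.2]
orientation: [[0.001, 0.085, -0.996], [-0.0, -0.996, -0.085], [-1.0, 0.0, -0.001]]
contact_force: [0.3, 0.1, -0.7]
grip_width: 0.268
```

Request:
arm_command:
  rows:
    - [-1,[0.05,0,0],[0,0,0]]
    - [-1,[0.05,0,0],[0,0,0]]
    - [-1,[0,0,0],[0,0,0]]

```text
time: 26.9
ee_pos: [533.7, 119.9, 25.3]
orientation: [[0.001, 0.085, -0.996], [-0.0, -0.996, -0.085], [-1.0, 0.0, -0.001]]
contact_force: [-0.3, -0.6, -1.5]
grip_width: 0.268
```

Request:
arm_command:
  rows:
    - [-1,[0.05,0,0],[0,0,0]]
    - [-1,[0.03,0,0],[0,0,0]]
    - [-1,[0,0,0],[0,0,0]]

```text
time: 27.28
ee_pos: [533.9, 120.1, 24.9]
orientation: [[0.001, 0.085, -0.996], [0.0, -0.996, -0.085], [-1.0, 0.0, -0.001]]
contact_force: [-2.3, 0.6, 3.2]
grip_width: 0.272
```

Request:
arm_command:
  rows:
    - [-1,[-0.03,0,0.1],[0,0,0]]
    - [-1,[0,0,0.1],[0,0,0]]
    - [-1,[0,0,0.1],[0,0,0]]
    - [-1,[0,0,0.1],[0,0,0]]
    - [-1,[0,0,0.1],[0,0,0]]
    - [-1,[0,0,0],[0,0,0]]

```text
time: 28.02
ee_pos: [528.9, 119.6, 25.0]
orientation: [[0.002, 0.085, -0.996], [-0.0, -0.996, -0.085], [-1.0, 0.0, -0.002]]
contact_force: [1.2, 2.3, 2.4]
grip_width: 0.271
```

```bash
python3 look.py m 60 0 0 19 6 side
```

```text
28.025 [528.9120005  119.56224053  24.991646  ] F [1.2 2.3 2.4] 23.075661316126368
dist 4.5 per row 0.7 rot/row deg 0.03
end [524.8 119.9  23.3]
[[-1, [0.03, -0.01, 0.07], [-0.0, -0.0, -0.0]], [-1, [0.03, -0.01, 0.07], [-0.0, -0.0, -0.0]], [-1, [0.02, -0.01, 0.06], [-0.0, -0.0, -0.0]], [-1, [0.03, -0.01, 0.07], [-0.0, -0.0, -0.0]], [-1, [0.03, -0.02, 0.07], [-0.0, -0.0, -0.0]], [-1, [0.03, -0.01, 0.07], [-0.0, -0.0, -0.0]]]
```

View pics/sz19.png

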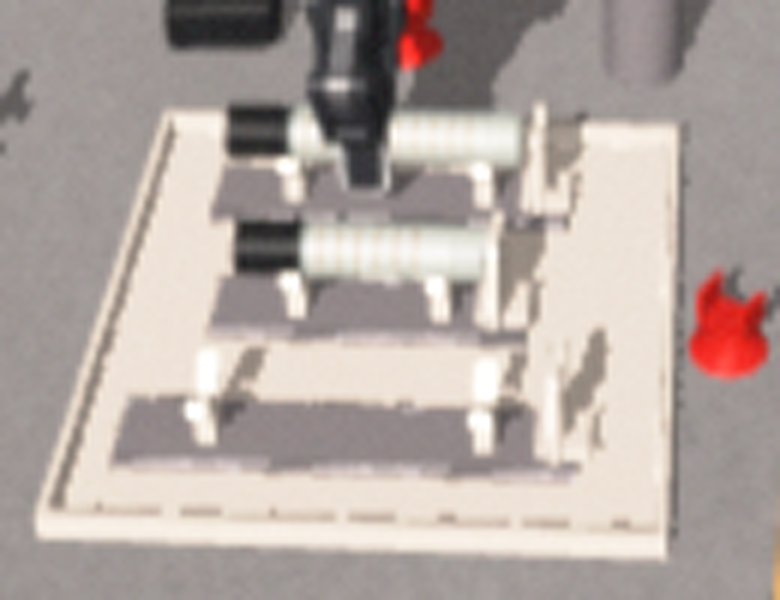

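Request:
arm_command:
  rows:
    - [-1,[0,-0.03,0.05],[0,0,0]]
    - [-1,[0,0,0.05],[0,0,0]]
    - [-1,[0,0,0.05],[0,0,0]]
    - [-1,[0,0,0.05],[0,0,0]]
    - [-1,[0,0,0],[0,0,0]]

```text
time: 28.7
ee_pos: [526.6, 119.6, 24.8]
orientation: [[0.001, 0.085, -0.996], [-0.0, -0.996, -0.085], [-1.0, 0.0, -0.001]]
contact_force: [1.8, 2.8, 1.8]
grip_width: 0.272
```

Request:
arm_command:
  rows:
    - [-1,[0,0,0.05],[0,0,0]]
    - [-1,[0,0,0.05],[0,0,0]]
    - [-1,[0,0,0],[0,0,0]]

```text
time: 29.08
ee_pos: [525.7, 119.5, 24.8]
orientation: [[0.001, 0.085, -0.996], [-0.0, -0.996, -0.085], [-1.0, 0.0, -0.001]]
contact_force: [1.1, 3.3, 1.9]
grip_width: 0.27
```

Request:
arm_command:
  rows:
    - [-1,[0,-0.06,0.05],[0,0,0]]
    - [-1,[0,0,0.03],[0,0,0]]
    - [-1,[0,0,0],[0,0,0]]

```text
time: 29.45
ee_pos: [524.5, 119.8, 24.5]
orientation: [[0.0, 0.085, -0.996], [-0.001, -0.996, -0.085], [-1.0, 0.001, -0.0]]
contact_force: [0.2, 1.6, 0.4]
grip_width: 0.267
```

Request:
arm_command:
  rows:
    - [-1,[0,0,0.05],[0,0,0]]
    - [-1,[0,0,0],[0,0,0]]

```text
time: 29.7
ee_pos: [524.0, 119.8, 24.4]
orientation: [[0.0, 0.085, -0.996], [-0.001, -0.996, -0.085], [-1.0, 0.001, -0.0]]
contact_force: [0.3, -0.6, 0.4]
grip_width: 0.264
```

```bash
python3 look.py m 60 0 0 20 6 side
```

```text
29.7 [523.95141711 119.76582033  24.43865298] F [ 0.3 -0.6  0.4] 22.47888327019766
dist 1.4 per row 0.2 rot/row deg 0.02
end [524.7 119.8  23.3]
[[-1, [0.02, -0.0, -0.01], [-0.0, -0.0, -0.0]], [-1, [0.02, -0.0, -0.02], [-0.0, -0.0, -0.0]], [-1, [0.02, -0.0, -0.01], [-0.0, -0.0, -0.0]], [-1, [0.02, -0.0, -0.02], [-0.0, -0.0, -0.0]], [-1, [0.01, -0.0, -0.01], [-0.0, -0.0, -0.0]], [-1, [0.02, -0.0, -0.01], [-0.0, -0.0, -0.0]]]
```

View pics/sz20.png

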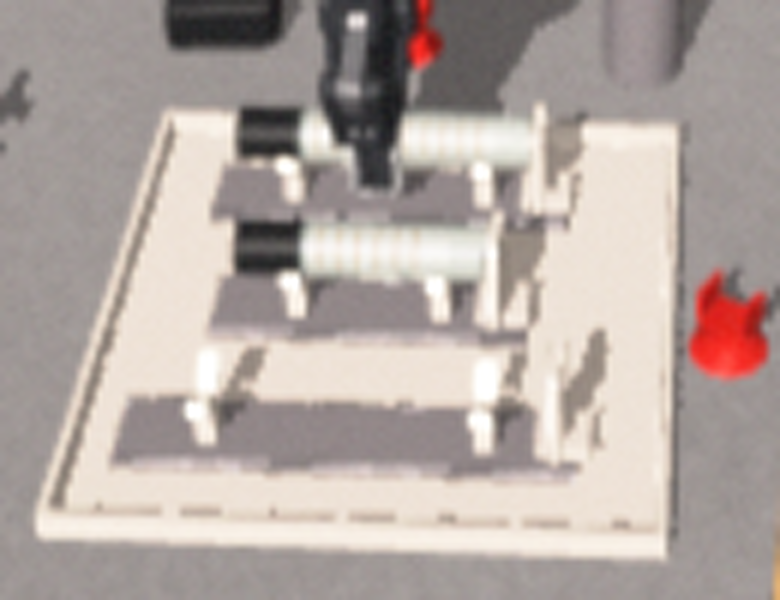

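Request:
arm_command:
  rows:
    - [-1,[0,0,0.05],[0,0,0]]
    - [-1,[0,0,0],[0,0,0]]

```text
time: 30.0
ee_pos: [523.5, 119.8, 24.5]
orientation: [[0.0, 0.085, -0.996], [-0.001, -0.996, -0.085], [-1.0, 0.001, -0.0]]
contact_force: [0.3, -1.2, -0.5]
grip_width: 0.268
```

Request:
arm_command:
  rows:
    - [-1,[0,0,0.05],[0,0,0]]
    - [-1,[0,0,0],[0,0,0]]

```text
time: 30.25
ee_pos: [523.5, 119.8, 24.7]
orientation: [[0.001, 0.085, -0.996], [-0.0, -0.996, -0.085], [-1.0, 0.001, -0.001]]
contact_force: [1.6, -0.3, -1.2]
grip_width: 0.265
```

Request:
arm_command:
  rows:
    - [-1,[0,0,0.04],[0,0,0]]
    - [-1,[0,0,0],[0,0,0]]

```text
time: 30.5
ee_pos: [523.5, 119.9, 25.0]
orientation: [[0.002, 0.085, -0.996], [-0.0, -0.996, -0.085], [-1.0, 0.0, -0.002]]
contact_force: [3.6, 0.1, -1.4]
grip_width: 0.27
```

Request:
arm_command:
  rows:
    - [-1,[0.05,0,0],[0,0,0]]
    - [-0.4,[0,0,0],[0,0,0]]
    - [-0.3,[0,0,0],[0,0,0]]
    - [-0.2,[0,0,0],[0,0,0]]
    - [-0.1,[0,0,0],[0,0,0]]
    - [0,[0,0,0],[0,0,0]]
    - [0.1,[0,0,0],[0,0,0]]

```text
time: 31.38
ee_pos: [522.9, 119.9, 24.2]
orientation: [[0.001, 0.085, -0.996], [-0.0, -0.996, -0.085], [-1.0, 0.0, -0.001]]
contact_force: [0.8, -0.2, 0.3]
grip_width: 0.553
```

Request:
arm_command:
  rows:
    - [0.2,[-0.5,0,0],[0,0,0]]
    - [0.2,[-1.5,0,0],[0,0,0]]
    - [0.2,[-2.5,0,0],[0,0,0]]
    - [0.2,[-3.5,0,0],[0,0,0]]
    - [0.2,[-3.5,1,0],[0,0,0]]
    - [0.2,[-3.5,2,0],[0,0,0]]
    - [0.2,[-1,2,0],[0,0,0]]
    - [0.2,[0,0,0],[0,0,0]]

```text
time: 32.38
ee_pos: [528.1, 69.4, 186.9]
orientation: [[0.005, 0.083, -0.997], [-0.0, -0.997, -0.083], [-1.0, 0.001, -0.005]]
contact_force: [-0.1, 0.1, -0.6]
grip_width: 0.6
```

Run:
```python
from geo import *
from workcell import ctrl
for n in ["scene","side","wrist"]:
    f=ctrl.grab_frame(n); pickle.dump(f,open(f'{n}21.pkl','wb'))
    if n=='side': crop(f,f'pics/sz21.png',150,280,220,320,6)
    if n=='wrist': cv2.imwrite(f'pics/{n}21.png',cv2.resize(f['image'][:,:,::-1],(800,600),interpolation=cv2.INTER_CUBIC))
s=ctrl.sense();print(s['time'],s['ee_pos'])
A=graspaxis('l',66);t=tcp_for(A,RK,115); print(A,t)
plan(s['ee_pos'],s['orientation'],t,RK,7,0.2)
```

```text
32.525 [526.49019954  70.6138164  183.6694098 ]
[516.23872332 -95.26940518  73.        ] [564.37330511 -94.05099    156.39824638]
dist 171.2 per row 24.5 rot/row deg 4.31
end [564.4 -94.1 156.4]
[[0.2, [0.39, 2.39, -0.34], [0.008, -0.075, -0.002]], [0.2, [0.36, 2.39, -0.39], [0.008, -0.075, -0.002]], [0.2, [0.32, 2.38, -0.43], [0.008, -0.075, -0.002]], [0.2, [0.28, 2.39, -0.47], [0.008, -0.075, -0.002]], [0.2, [0.24, 2.37, -0.51], [0.008, -0.075, -0.002]], [0.2, [0.2, 2.38, -0.55], [0.008, -0.075, -0.002]], [0.2, [0.15, 2.37, -0.58], [0.008, -0.075, -0.002]]]
```

View pics/sz21.png

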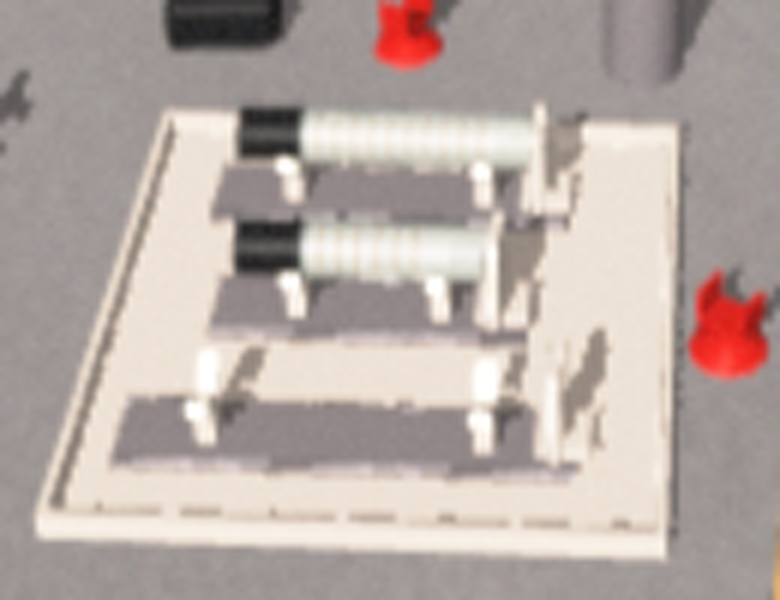

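View pics/wrist21.png

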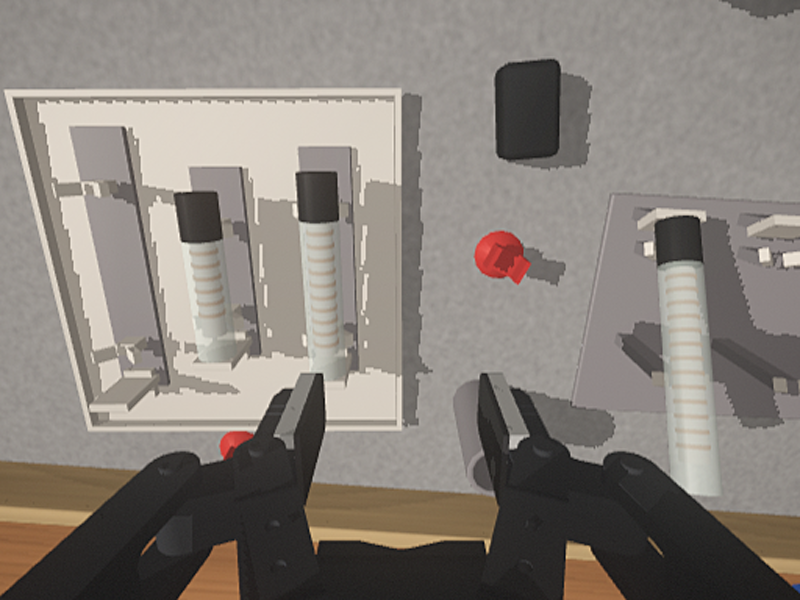

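Request:
arm_command:
  rows:
    - [0.2,[0.39,2.39,-0.34],[0.008,-0.075,-0.002]]
    - [0.2,[0.36,2.39,-0.39],[0.008,-0.075,-0.002]]
    - [0.2,[0.32,2.39,-0.43],[0.008,-0.075,-0.002]]
    - [0.2,[0.28,2.39,-0.47],[0.008,-0.075,-0.002]]
    - [0.2,[0.24,2.38,-0.51],[0.008,-0.075,-0.002]]
    - [0.2,[0.2,2.38,-0.55],[0.008,-0.075,-0.002]]
    - [0.2,[0.15,2.38,-0.58],[0.008,-0.075,-0.002]]

```text
time: 33.4
ee_pos: [564.8, -94.6, 155.8]
orientation: [[-0.504, 0.029, -0.863], [-0.015, -1.0, -0.024], [-0.864, 0.001, 0.504]]
contact_force: [-0.1, -0.1, -0.1]
grip_width: 0.601
```

Request:
arm_command:
  rows:
    - [0.2,[2,0,0],[0,0,0]]
    - [0.2,[3,0,0],[0,0,0]]
    - [0.2,[2,0,0],[0,0,0]]
    - [0.2,[0,0,0],[0,0,0]]
    - [0.2,[0,0,0],[0,0,0]]

```text
time: 34.02
ee_pos: [530.5, -95.7, 97.3]
orientation: [[-0.499, 0.028, -0.866], [-0.016, -1.0, -0.024], [-0.867, 0.002, 0.499]]
contact_force: [-0.1, -0.2, 0.1]
grip_width: 0.601
```

```bash
python3 pick.py l 66 22 5
```

```text
34.025 [530.53180372 -95.71766118  97.32899887] [-0.1 -0.2  0.1] 51.08905168382407
off [-46.9   0.8  -0.2]
dist 46.9 per row 9.4 rot/row deg 0.04
end [506.9 -95.5  56.8]
[[0.2, [0.94, -0.02, 0.0], [0.0, -0.0, -0.001]], [0.2, [0.94, -0.02, 0.01], [0.0, -0.0, -0.001]], [0.2, [0.93, -0.01, 0.0], [0.0, -0.0, -0.001]], [0.2, [0.94, -0.02, 0.01], [0.0, -0.0, -0.001]], [0.2, [0.94, -0.02, 0.0], [0.0, -0.0, -0.001]]]
```

View pics/wrist22.png

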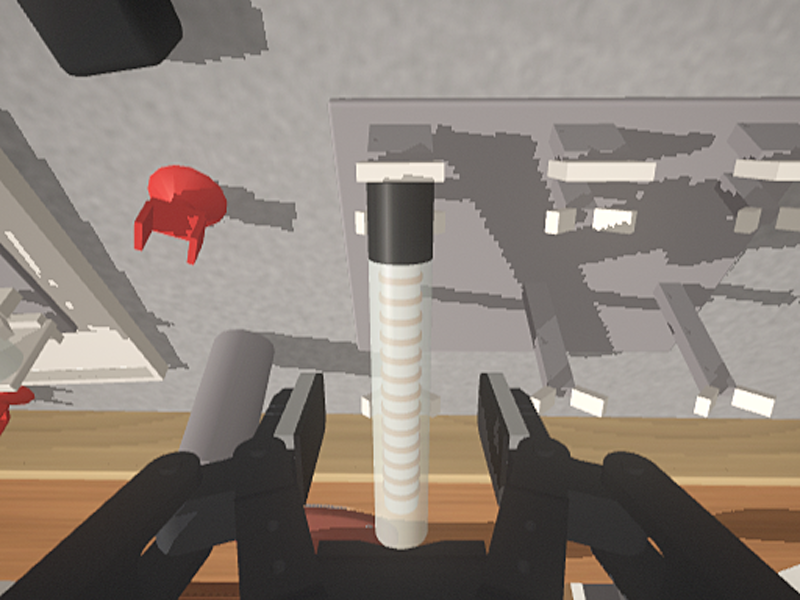

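Request:
arm_command:
  rows:
    - [0.2,[0.9,0,0],[0,0,0]]
    - [0.2,[1,0,0],[0,0,0]]
    - [0.2,[1,0,0],[0,0,0]]
    - [0.2,[1,0,0],[0,0,0]]
    - [0.2,[0.7,0,0],[0,0,0]]
    - [0.2,[0,0,0],[0,0,0]]
    - [0.2,[0,0,0],[0,0,0]]

```text
time: 34.95
ee_pos: [507.3, -96.7, 56.9]
orientation: [[-0.5, 0.028, -0.866], [-0.015, -1.0, -0.023], [-0.866, 0.002, 0.5]]
contact_force: [0.7, 0.5, -0.5]
grip_width: 0.602
```

```bash
python3 pick.py l 66 23 1
```

```text
34.95 [507.28759201 -96.73253626  56.9407528 ] [ 0.7  0.5 -0.5] 51.14527467708345
off [-0.3  1.2 -0.2]
dist 1.3 per row 1.3 rot/row deg 0.17
end [506.9 -95.5  56.8]
[[0.2, [0.03, -0.12, 0.02], [0.001, -0.0, -0.003]]]
```

View pics/wrist23.png

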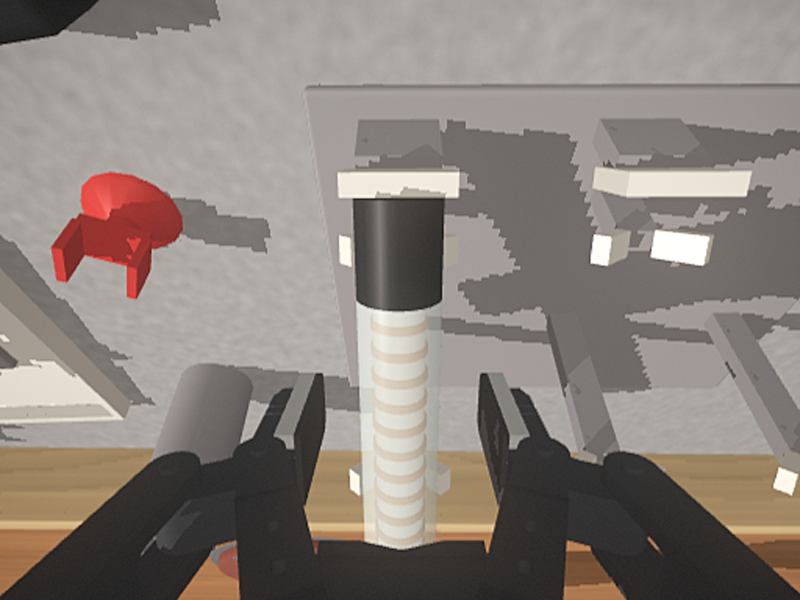

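Request:
arm_command:
  rows:
    - [0.2,[0,-0.03,0],[0,0,0]]
    - [-0.2,[0,0,0],[0,0,0]]
    - [-0.4,[0,0,0],[0,0,0]]
    - [-0.6,[0,0,0],[0,0,0]]
    - [-0.8,[0,0,0],[0,0,0]]
    - [-1,[0,0,0],[0,0,0]]
    - [-1,[0,0,0],[0,0,0]]
    - [-1,[0,0,0],[0,0,0]]
  grip_force: 35

```text
time: 36.0
ee_pos: [507.1, -96.2, 56.8]
orientation: [[-0.5, 0.028, -0.866], [-0.015, -1.0, -0.024], [-0.866, 0.001, 0.5]]
contact_force: [0.6, 2.8, 2.0]
grip_width: 0.27
```

```bash
python3 pick.py l 66 - 1
```

```text
36.0 [507.0863601  -96.20601696  56.81936844] [0.6 2.8 2. ] 22.94864047792842
off [-0.1  0.7 -0.1]
dist 0.7 per row 0.7 rot/row deg 0.16
end [506.9 -95.5  56.8]
[[0.2, [0.01, -0.07, 0.01], [0.002, 0.0, -0.002]]]
```

Request:
arm_command:
  rows:
    - [-1,[-0.3,-0.04,0],[0,0,0]]
    - [-1,[-0.6,0,0],[0,0,0]]
    - [-1,[-1,0,0],[0,0,0]]
    - [-1,[-1.5,0,0],[0,0,0]]
    - [-1,[-2,0,0],[0,0,0]]
    - [-1,[-2.5,0,0],[0,0,0]]
    - [-1,[-2.5,0,0],[0,0,0]]
    - [-1,[-1.5,0,0],[0,0,0]]

```text
time: 37.0
ee_pos: [568.2, -94.3, 162.2]
orientation: [[-0.497, 0.028, -0.867], [-0.016, -1.0, -0.023], [-0.867, 0.002, 0.498]]
contact_force: [0.6, -0.6, -1.0]
grip_width: 0.268
```

Run:
```python
from geo import *
from workcell import ctrl
s=ctrl.sense();print(s['time'],s['ee_pos'])
f=ctrl.grab_frame('wrist'); pickle.dump(f,open(f'wrist24.pkl','wb'))
cv2.imwrite(f'pics/wrist24.png',cv2.resize(f['image'][:,:,::-1],(800,600),interpolation=cv2.INTER_CUBIC))
t=tcp_for(tray(STOP['l']-89-10,ROWY['l'],42+70),TRAYR,0)
m=s['ee_pos']*.5+t*.5; m[2]=190
plan(s['ee_pos'],s['orientation'],m,TRAYR,8,-1)
plan(m,TRAYR,t,TRAYR,7,-1)
```

```text
37.0 [568.18510515 -94.30754252 162.16732698]
dist 182.8 per row 22.9 rot/row deg 3.75
end [545.7  85.  190. ]
[[-1, [-0.2, -2.25, 0.36], [-0.007, 0.065, 0.002]], [-1, [-0.22, -2.25, 0.34], [-0.007, 0.065, 0.002]], [-1, [-0.25, -2.25, 0.3], [-0.007, 0.065, 0.002]], [-1, [-0.28, -2.25, 0.28], [-0.007, 0.065, 0.002]], [-1, [-0.29, -2.26, 0.23], [-0.007, 0.065, 0.002]], [-1, [-0.31, -2.25, 0.21], [-0.007, 0.065, 0.002]], [-1, [-0.33, -2.26, 0.16], [-0.007, 0.065, 0.002]], [-1, [-0.35, -2.25, 0.13], [-0.007, 0.065, 0.002]]]
dist 205.0 per row 29.3 rot/row deg 0.0
end [523.2 264.3  93.3]
[[-1, [1.38, -2.58, 0.1], [0.0, 0.0, 0.0]], [-1, [1.38, -2.58, 0.09], [0.0, 0.0, 0.0]], [-1, [1.38, -2.58, 0.1], [0.0, 0.0, 0.0]], [-1, [1.39, -2.58, 0.1], [0.0, 0.0, 0.0]], [-1, [1.38, -2.58, 0.09], [0.0, 0.0, 0.0]], [-1, [1.38, -2.58, 0.1], [0.0, 0.0, 0.0]], [-1, [1.38, -2.58, 0.1], [0.0, 0.0, 0.0]]]
```

View pics/wrist24.png

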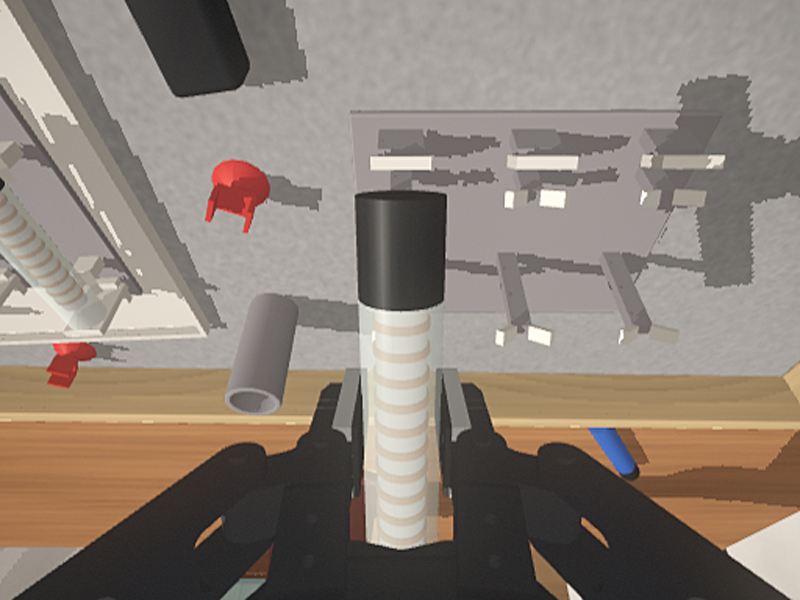

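Request:
arm_command:
  rows:
    - [-1,[-0.3,-1.6,0.36],[-0.007,0.065,0.002]]
    - [-1,[-0.3,-2.25,0.34],[-0.007,0.065,0.002]]
    - [-1,[-0.3,-2.25,0.3],[-0.007,0.065,0.002]]
    - [-1,[-0.3,-2.25,0.28],[-0.007,0.065,0.002]]
    - [-1,[-0.3,-2.25,0.23],[-0.007,0.065,0.002]]
    - [-1,[-0.3,-2.25,0.2],[-0.007,0.065,0.002]]
    - [-1,[-0.3,-2.25,0.15],[-0.007,0.065,0.002]]
    - [-1,[-0.3,-2.25,0.1],[-0.007,0.065,0.002]]

```text
time: 38.05
ee_pos: [545.2, 79.1, 189.0]
orientation: [[-0.003, 0.086, -0.996], [-0.002, -0.996, -0.086], [-1.0, 0.002, 0.003]]
contact_force: [0.4, 0.5, 0.2]
grip_width: 0.267
```

Request:
arm_command:
  rows:
    - [-1,[0.6,-2.7,0.1],[0,0,0]]
    - [-1,[0.8,-2.8,0.1],[0,0,0]]
    - [-1,[1.2,-2.8,0.1],[0,0,0]]
    - [-1,[1.2,-2.8,0.1],[0,0,0]]
    - [-1,[1.4,-2.8,0.1],[0,0,0]]
    - [-1,[1.4,-2.8,0.1],[0,0,0]]
    - [-1,[1.2,-1.6,0.1],[0,0,0]]
    - [-1,[0,0,0],[0,0,0]]

```text
time: 39.05
ee_pos: [521.7, 260.2, 109.2]
orientation: [[-0.007, 0.087, -0.996], [-0.004, -0.996, -0.087], [-1.0, 0.003, 0.007]]
contact_force: [-0.5, -0.6, -1.4]
grip_width: 0.266
```

```bash
python3 look.py l 66 10 10 25 7 wrist
```

```text
39.05 [521.66978876 260.15858714 109.23538524] F [-0.5 -0.6 -1.4] 22.57973457756331
dist 76.1 per row 10.9 rot/row deg 0.06
end [523.2 264.3  33.3]
[[-1, [1.08, -0.06, -0.03], [-0.0, 0.001, -0.0]], [-1, [1.09, -0.06, -0.04], [-0.0, 0.001, -0.0]], [-1, [1.08, -0.06, -0.03], [-0.0, 0.001, -0.0]], [-1, [1.09, -0.06, -0.03], [-0.0, 0.001, -0.0]], [-1, [1.08, -0.06, -0.03], [-0.0, 0.001, -0.0]], [-1, [1.09, -0.06, -0.03], [-0.0, 0.001, -0.0]], [-1, [1.08, -0.06, -0.03], [-0.0, 0.001, -0.0]]]
```

View pics/wrist25.png

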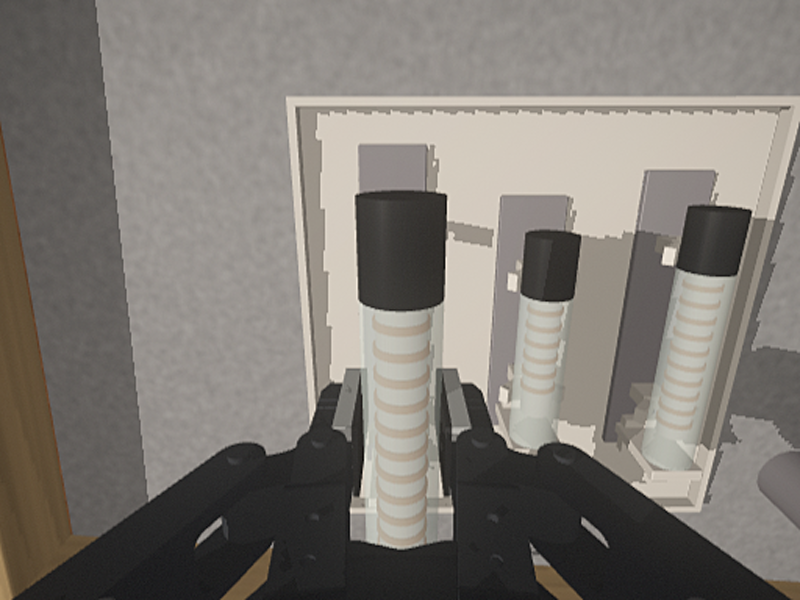

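Request:
arm_command:
  rows:
    - [-1,[0.8,-0.07,-0.03],[0,0.003,0]]
    - [-1,[1.2,-0.07,-0.03],[0,0.003,0]]
    - [-1,[1.2,-0.07,-0.03],[0,0.002,0]]
    - [-1,[1.2,-0.07,-0.03],[0,0.001,0]]
    - [-1,[1.2,-0.07,-0.03],[0,0,0]]
    - [-1,[0.9,-0.07,0],[0,0,0]]
    - [-1,[0.4,0,0],[0,0,0]]
    - [-1,[0,0,0],[0,0,0]]

```text
time: 40.1
ee_pos: [524.1, 264.2, 41.5]
orientation: [[0.005, 0.085, -0.996], [-0.002, -0.996, -0.086], [-1.0, 0.002, -0.005]]
contact_force: [0.2, 0.2, -1.5]
grip_width: 0.268
```

```bash
python3 look.py l 66 0 8 26 6 wrist side
```

```text
40.1 [524.09211383 264.22220016  41.54212472] F [ 0.2  0.2 -1.5] 22.78722466103614
dist 18.5 per row 3.1 rot/row deg 0.05
end [521.2 264.1  23.3]
[[-1, [0.3, -0.0, 0.05], [-0.0, -0.001, -0.0]], [-1, [0.31, -0.01, 0.05], [-0.0, -0.001, -0.0]], [-1, [0.3, 0.0, 0.05], [-0.0, -0.001, -0.0]], [-1, [0.31, -0.0, 0.05], [-0.0, -0.001, -0.0]], [-1, [0.3, -0.01, 0.05], [-0.0, -0.001, -0.0]], [-1, [0.3, 0.0, 0.04], [-0.0, -0.001, -0.0]]]
```

View pics/wrist26.png

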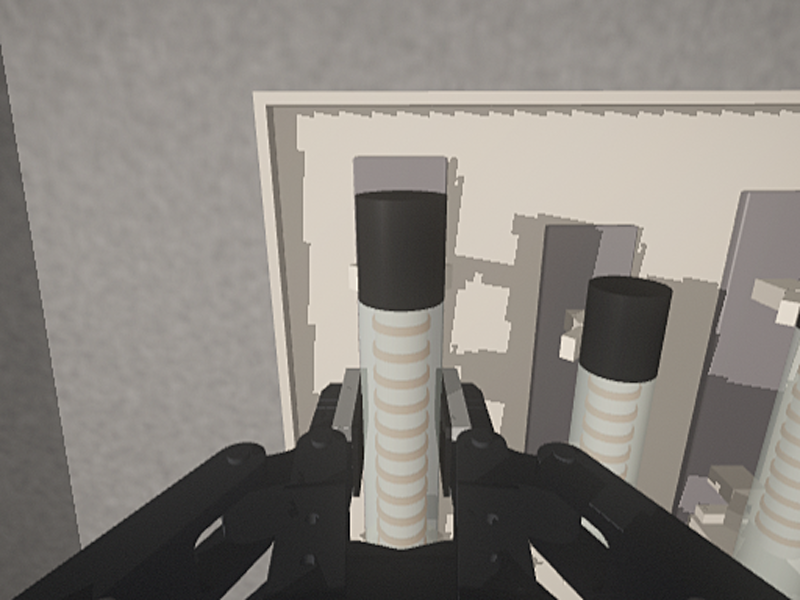

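View pics/sz26.png

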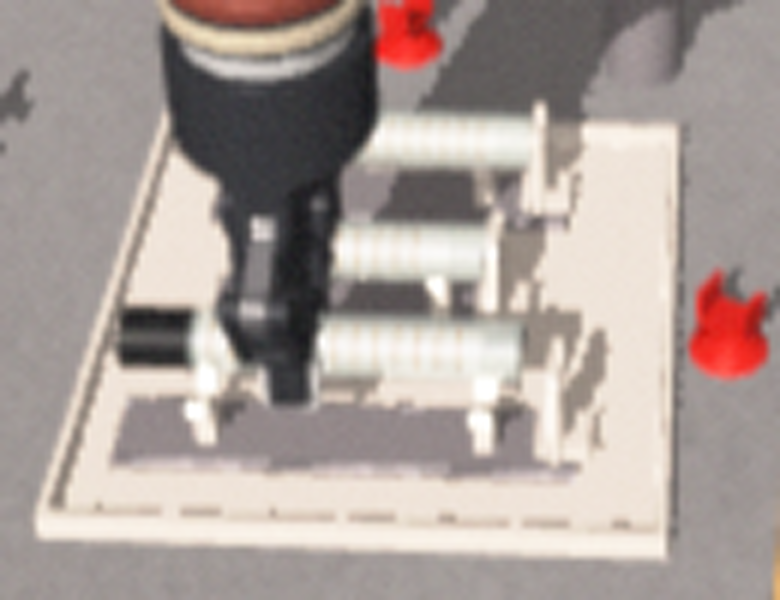

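Request:
arm_command:
  rows:
    - [-1,[0.5,0,0.05],[0,-0.002,0]]
    - [-1,[0.5,0,0],[0,-0.002,0]]
    - [-1,[0.3,0,0],[0,0,0]]
    - [-1,[0.15,0,0],[0,0,0]]
    - [-1,[0,0,0],[0,0,0]]
    - [-1,[0,0,0],[0,0,0]]

```text
time: 40.95
ee_pos: [523.9, 264.2, 27.4]
orientation: [[0.001, 0.085, -0.996], [-0.002, -0.996, -0.085], [-1.0, 0.002, -0.001]]
contact_force: [-0.4, -0.1, -0.2]
grip_width: 0.266
```

Request:
arm_command:
  rows:
    - [-1,[0.05,0,0],[0,0,0]]
    - [-1,[0.05,0,0],[0,0,0]]
    - [-1,[0,0,0],[0,0,0]]

```text
time: 41.32
ee_pos: [523.7, 264.1, 26.3]
orientation: [[0.001, 0.085, -0.996], [-0.002, -0.996, -0.085], [-1.0, 0.002, -0.001]]
contact_force: [0.4, 0.3, -0.9]
grip_width: 0.268
```

Request:
arm_command:
  rows:
    - [-1,[0.05,0,0],[0,0,0]]
    - [-1,[0.05,0,0],[0,0,0]]
    - [-1,[0,0,0],[0,0,0]]

```text
time: 41.7
ee_pos: [523.7, 264.1, 25.2]
orientation: [[0.001, 0.085, -0.996], [-0.002, -0.996, -0.085], [-1.0, 0.002, -0.001]]
contact_force: [-0.2, 0.2, -1.5]
grip_width: 0.267
```

Request:
arm_command:
  rows:
    - [-1,[0.05,0,0],[0,0,0]]
    - [-1,[0,0,0],[0,0,0]]

```text
time: 41.95
ee_pos: [523.8, 264.2, 24.9]
orientation: [[0.001, 0.085, -0.996], [-0.002, -0.996, -0.085], [-1.0, 0.002, -0.001]]
contact_force: [0.6, -0.6, -0.6]
grip_width: 0.27
```

Request:
arm_command:
  rows:
    - [-1,[0.04,0,0],[0,0,0]]
    - [-1,[0,0,0],[0,0,0]]

```text
time: 42.2
ee_pos: [523.9, 264.3, 24.7]
orientation: [[0.002, 0.085, -0.996], [-0.002, -0.996, -0.085], [-1.0, 0.002, -0.001]]
contact_force: [-0.8, -0.6, 0.8]
grip_width: 0.269
```

Request:
arm_command:
  rows:
    - [-1,[0,0,0.1],[0,0,0]]
    - [-1,[0,-0.01,0.1],[0,0,0]]
    - [-1,[0,-0.01,0.1],[0,0,0]]
    - [-1,[0,-0.01,0.1],[0,0,0]]
    - [-1,[0,-0.01,0.1],[0,0,0]]
    - [-1,[0,0,0.1],[0,0,0]]
    - [-1,[0,0,0],[0,0,0]]

```text
time: 43.08
ee_pos: [517.9, 263.9, 24.6]
orientation: [[0.002, 0.085, -0.996], [-0.002, -0.996, -0.085], [-1.0, 0.002, -0.001]]
contact_force: [1.1, -1.2, 1.8]
grip_width: 0.269
```

```bash
python3 look.py l 66 0 0 27 6 side
```

```text
43.075 [517.87943293 263.87263005  24.57809328] F [ 1.1 -1.2  1.8] 22.841018351873558
dist 4.9 per row 0.8 rot/row deg 0.03
end [513.2 263.5  23.3]
[[-1, [0.02, 0.0, 0.08], [-0.0, -0.0, -0.0]], [-1, [0.02, 0.0, 0.08], [-0.0, -0.0, -0.0]], [-1, [0.02, 0.0, 0.07], [-0.0, -0.0, -0.0]], [-1, [0.02, 0.0, 0.08], [-0.0, -0.0, -0.0]], [-1, [0.03, 0.0, 0.08], [-0.0, -0.0, -0.0]], [-1, [0.02, 0.0, 0.08], [-0.0, -0.0, -0.0]]]
```

View pics/sz27.png

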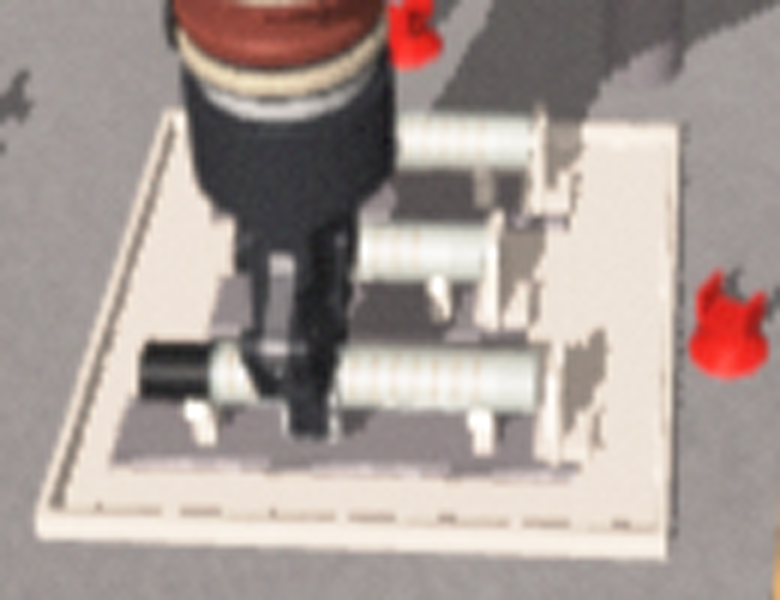

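Request:
arm_command:
  rows:
    - [-1,[0,0,0.05],[0,0,0]]
    - [-1,[0,0,0.05],[0,0,0]]
    - [-1,[0,0,0.05],[0,0,0]]
    - [-1,[0,0,0.05],[0,0,0]]
    - [-1,[0,0,0],[0,0,0]]

```text
time: 43.75
ee_pos: [515.9, 263.7, 24.5]
orientation: [[0.002, 0.085, -0.996], [-0.002, -0.996, -0.085], [-1.0, 0.002, -0.001]]
contact_force: [3.3, -2.4, 2.0]
grip_width: 0.266
```

Request:
arm_command:
  rows:
    - [-1,[0,0,0.05],[0,0,0]]
    - [-1,[0,0,0.05],[0,0,0]]
    - [-1,[0,0,0],[0,0,0]]

```text
time: 44.12
ee_pos: [514.9, 263.7, 24.6]
orientation: [[0.002, 0.085, -0.996], [-0.002, -0.996, -0.085], [-1.0, 0.002, -0.001]]
contact_force: [3.5, -3.9, 4.3]
grip_width: 0.265
```

Request:
arm_command:
  rows:
    - [-1,[0,0,0.05],[0,0,0]]
    - [-1,[0,0,0],[0,0,0]]

```text
time: 44.38
ee_pos: [514.5, 263.6, 24.6]
orientation: [[0.002, 0.085, -0.996], [-0.002, -0.996, -0.085], [-1.0, 0.002, -0.001]]
contact_force: [3.1, -4.2, 4.0]
grip_width: 0.265
```

Request:
arm_command:
  rows:
    - [-1,[-0.06,0.1,0],[0,0,0]]
    - [-1,[0,0,0],[0,0,0]]

```text
time: 44.62
ee_pos: [513.7, 263.4, 24.7]
orientation: [[0.0, 0.085, -0.996], [-0.001, -0.996, -0.085], [-1.0, 0.001, -0.0]]
contact_force: [2.0, 2.4, 0.2]
grip_width: 0.266
```

```bash
python3 look.py l 66 0 0 28 6 side
```

```text
44.625 [513.73809566 263.39414822  24.66511776] F [2.  2.4 0.2] 22.629075471734946
dist 1.5 per row 0.2 rot/row deg 0.02
end [513.2 263.5  23.3]
[[-1, [0.02, -0.0, 0.01], [-0.0, -0.0, -0.0]], [-1, [0.03, -0.0, 0.01], [-0.0, -0.0, -0.0]], [-1, [0.02, -0.0, 0.01], [-0.0, -0.0, -0.0]], [-1, [0.02, -0.0, 0.0], [-0.0, -0.0, -0.0]], [-1, [0.02, -0.01, 0.01], [-0.0, -0.0, -0.0]], [-1, [0.03, 0.0, 0.01], [-0.0, -0.0, -0.0]]]
```

View pics/sz28.png

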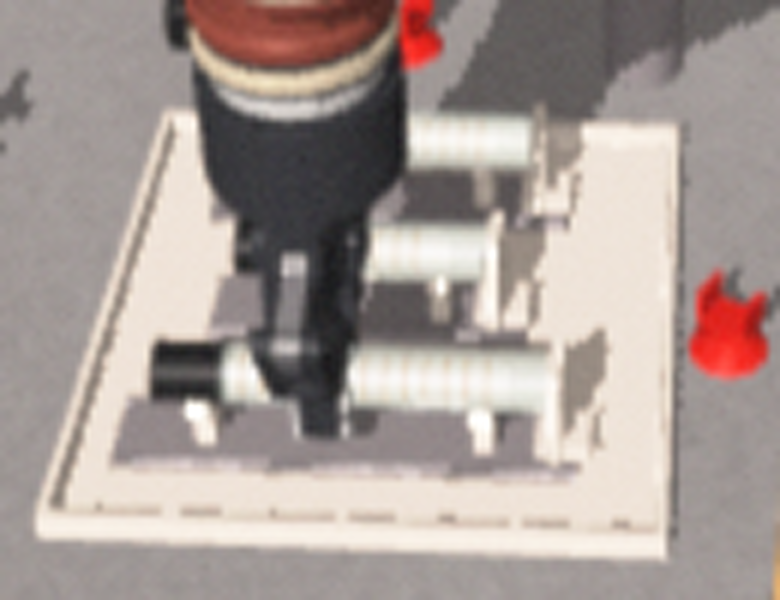

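Request:
arm_command:
  rows:
    - [-1,[0,-0.04,0.03],[0,0,0]]
    - [-1,[0,0,0],[0,0,0]]

```text
time: 44.92
ee_pos: [513.7, 263.4, 24.7]
orientation: [[0.001, 0.085, -0.996], [-0.002, -0.996, -0.085], [-1.0, 0.002, -0.001]]
contact_force: [3.1, 2.4, 0.0]
grip_width: 0.267
```

Request:
arm_command:
  rows:
    - [-1,[0,0,0.04],[0,0,0]]
    - [-1,[0,0,0],[0,0,0]]

```text
time: 45.18
ee_pos: [513.7, 263.2, 24.9]
orientation: [[0.001, 0.085, -0.996], [-0.002, -0.996, -0.085], [-1.0, 0.002, -0.001]]
contact_force: [3.6, 3.4, -1.0]
grip_width: 0.268
```

Request:
arm_command:
  rows:
    - [-1,[0.03,-0.05,0],[0,0,0]]
    - [-0.4,[0,0,0],[0,0,0]]
    - [-0.3,[0,0,0],[0,0,0]]
    - [-0.2,[0,0,0],[0,0,0]]
    - [-0.1,[0,0,0],[0,0,0]]
    - [0,[0,0,0],[0,0,0]]
    - [0.1,[0,0,0],[0,0,0]]

```text
time: 46.05
ee_pos: [513.6, 263.6, 24.7]
orientation: [[0.001, 0.085, -0.996], [-0.002, -0.996, -0.085], [-1.0, 0.002, -0.001]]
contact_force: [-0.4, -0.5, 0.1]
grip_width: 0.55
```

Request:
arm_command:
  rows:
    - [0.1,[-0.5,0,0],[0,0,0]]
    - [0.1,[-1.5,0,0],[0,0,0]]
    - [0.1,[-2.5,0,0],[0,0,0]]
    - [0.1,[-3.5,0,0],[0,0,0]]
    - [0.1,[-4,0,0],[0,0,0]]
    - [0.1,[-4,0,0],[0,0,0]]
    - [0.1,[-4,2,-1],[0,0,0]]
    - [0.1,[-2,2,-1],[0,0,0]]

```text
time: 47.05
ee_pos: [537.9, 226.0, 249.7]
orientation: [[0.007, 0.086, -0.996], [-0.0, -0.996, -0.086], [-1.0, 0.001, -0.007]]
contact_force: [0.1, 0.2, 0.6]
grip_width: 0.551
```

Request:
arm_command:
  rows:
    - [0.1,[0,3,-1],[0,0,0]]
    - [0.1,[0,3,-1],[0,0,0]]
    - [0.1,[0,2,-1],[0,0,0]]
    - [0.1,[0,0,0],[0,0,0]]
    - [0.1,[0,0,0],[0,0,0]]

```text
time: 47.68
ee_pos: [573.2, 149.2, 245.2]
orientation: [[0.001, 0.086, -0.996], [-0.002, -0.996, -0.086], [-1.0, 0.002, -0.001]]
contact_force: [0.4, 0.0, -0.1]
grip_width: 0.548
```

Run:
```python
from geo import *
from workcell import ctrl
for n in ["scene","side","wrist"]:
    f=ctrl.grab_frame(n); pickle.dump(f,open(f'{n}30.pkl','wb'))
    if n=='side': crop(f,f'pics/sz30.png',150,280,220,320,6)
    if n=='scene': cv2.imwrite(f'pics/{n}30.png',cv2.resize(f['image'][:,:,::-1],(800,600),interpolation=cv2.INTER_CUBIC))
    if n=='wrist': crop(f,f'pics/wz30.png',40,360,30,280,2.5); cv2.imwrite(f'pics/{n}30.png',cv2.resize(f['image'][:,:,::-1],(800,600),interpolation=cv2.INTER_CUBIC))
s=ctrl.sense();print(s['time'],s['ee_pos'])
```

```text
47.825 [573.01554433 149.53090563 244.96506054]
```

View pics/sz30.png

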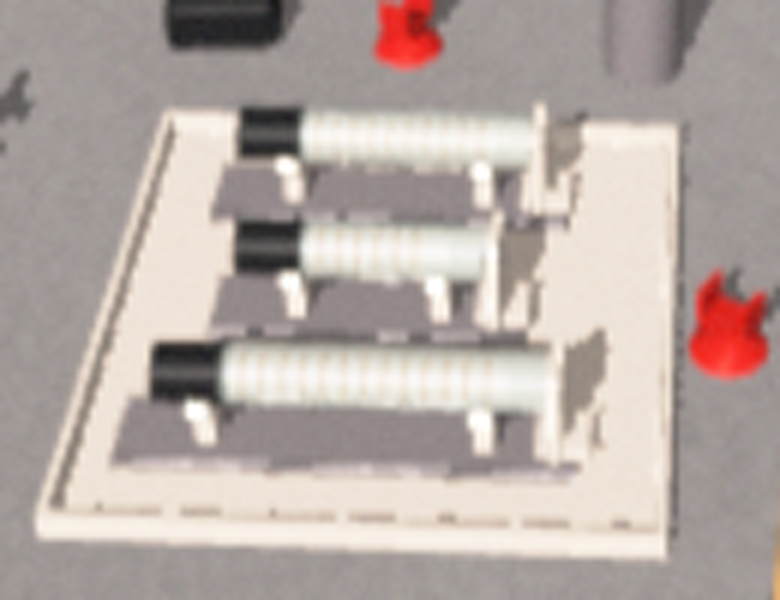

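View pics/scene30.png

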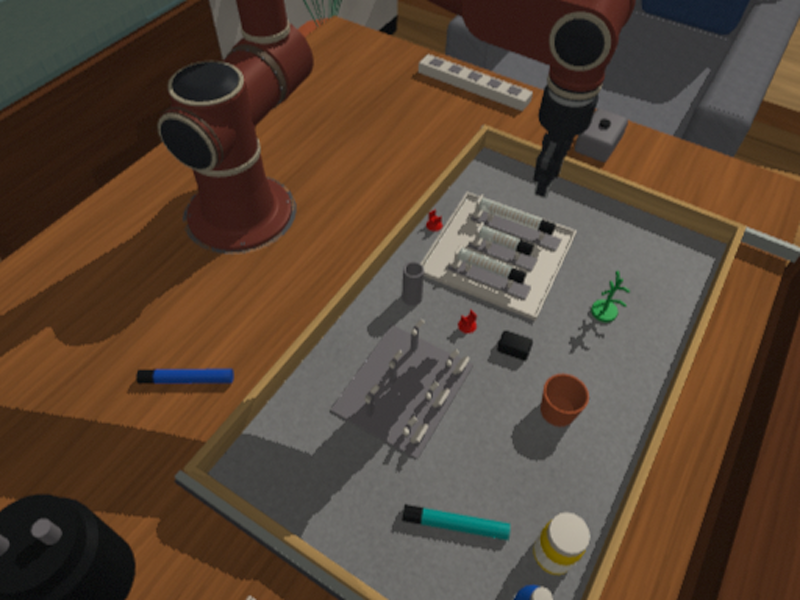

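View pics/wrist30.png

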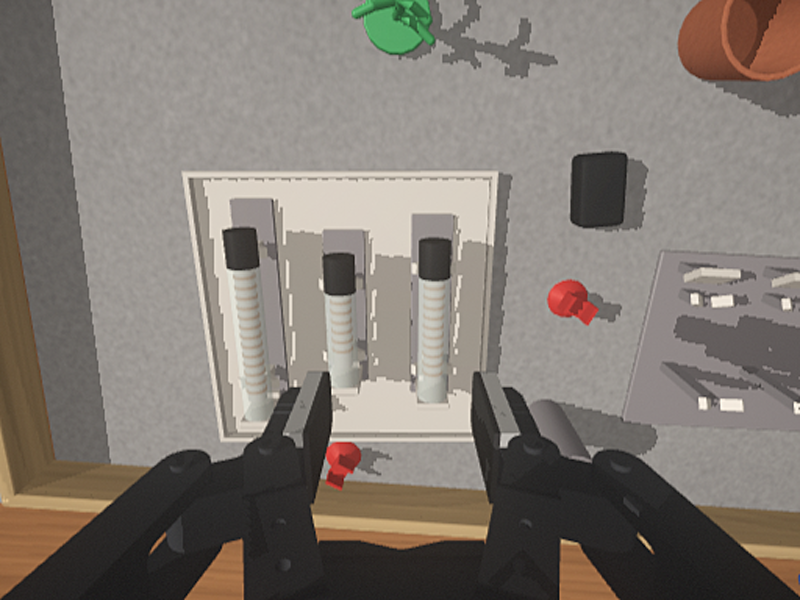

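Run:
```python
from h import *
a=pickle.load(open('side0.pkl','rb'))['image'];b=pickle.load(open('side30.pkl','rb'))['image']
def c(im,u0,u1,v0,v1): return cv2.resize(im[v0:v1,u0:u1,::-1],None,fx=8,fy=8,interpolation=cv2.INTER_NEAREST)
rows=[]
for (u0,u1,v0,v1) in [(215,260,268,300),(215,260,232,256),(215,260,250,276)]:
    rows.append(np.hstack([c(a,u0,u1,v0,v1),c(b,u0,u1,v0,v1)]))
cv2.imwrite('pics/cmp.png',cv2.resize(np.vstack(rows),None,fx=.9,fy=.9))
# stop lower part (unoccluded foot) shift by correlation
for n,(u0,u1,v0,v1) in dict(l=(238,254,285,298),m=(235,248,246,258),s=(228,242,266,276)).items():
    t=a[v0:v1,u0:u1].astype(np.uint8); w=b[v0-3:v1+3,u0-5:u1+5]
    r=cv2.matchTemplate(w,t,cv2.TM_CCOEFF_NORMED); m=cv2.minMaxLoc(r); print(n,'shift',np.array(m[3])-[5,3],round(m[1],3))
```

```text
l shift [0 0] 0.994
m shift [0 0] 0.941
s shift [0 0] 0.991
```

View pics/cmp.png

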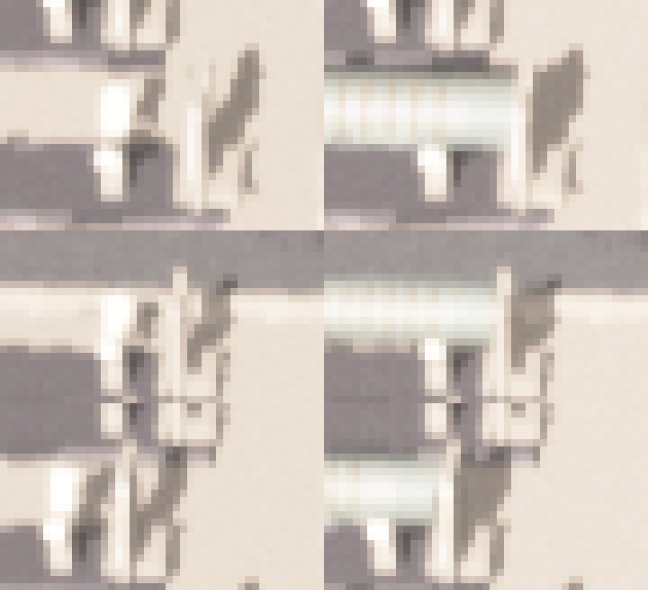

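The before/after crops show that none of the stops moved, and each tube's glass end meets its stop plate with no visible gap. Bystanders are in place, so I'm handing the job in.

Run:
```python
from workcell import ctrl
print(ctrl.close_job()); s=ctrl.sense(); print(s['time'],s['contact_force'])
```

```text
the job is handed in; nothing more can be done
None
the job is handed in; nothing more can be done
```

I moved all three tubes (short, then middle, then long) from the rack into their matching tray rows. Each was level before it touched the row, has its cap at the open end, and was pushed up to its stop with about 3.5–4 N, below the 9 N that moves a stop.

**Last checks:**
- **Stops:** comparing the side camera's first and last pictures, all three stops shifted 0 pixels, and each glass end meets its stop with no visible gap. One pixel there is about 2.5 mm, so smaller gaps or shifts would not show.
- **Other things:** the guard, clips, pot, stem, magnet and the blue and turquoise look-alikes look undisturbed by eye; I did not measure them.
- **Time:** about 48 s of the 64 s allowed.

**What went less smoothly:**
- The short tube was pressed into its row with about 12 N for a moment before I backed off.
- The long tube needed a small sideways correction of the gripper (side force about 4 N) just before it reached its stop.

No check failed, but the hand-in gives no verdict, and I could not read the state afterwards.

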